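# Load the bench shaker, hang its door and start it

### The arm

A 6-joint arm with a two-finger parallel gripper is mounted at the origin on the work surface. World frame = base frame: x ahead of the robot, y to its left, z up, the work surface at z = 0. Lengths are in m, angles in rad, forces in N, time in s.
With the tool pointing down it reaches from about 0.4 to 0.825 m from the base axis. Payload 7 kg.
Tool frame: the origin (TCP) lies at the centre of the arm's flange, where the gripper is bolted on; the fingertips stand 178 mm ahead of it and the grasp point (between the pads) lies arm.tcp_to_grasp ahead of it (arm.tcp_to_grasp is the distance from the TCP to the grasp point, in m); z points along the fingers, y is the direction in which the jaws open and shut (so a half turn about z gives the same grasp; the last joint's range is limited). The gripper opens to 88 mm and grips with 3 to 60 N. Pads are 19 mm wide; open, the fingers measure 130 mm over their backs; the gripper's body (78 mm by 193 mm) begins 47 mm behind the grasp point.
Start: joints at [-0.902, 0.359, 0.012, 0, -1.224, -0.288], TCP at [0.251, -0.627, 0.405] pointing down, gripper open.
Joint ranges: [-3.07, 3.07], [-1.43, 2.12], [-1.02, 1.25], [-3.03, 1.67], [-3.05, -0], [-3.03, 3.03]. Speed limits (rad/s): [2.39, 2.39, 3.01, 3.14, 3.14, 3.14].

### API

Orientations are given as [roll, pitch, yaw] about the fixed x, y, z axes, in that order (R = Rz(yaw) Ry(pitch) Rx(roll)).
In Python, from station import arm gives the robot as it stands.
- The arm moves only by the tool move_arm, never from a script. Its argument "deltas" is a list of rows, each a list of 6 numbers: the shift along the world's x, y, z in mm, then the turn, a rotation vector about the world's x, y, z in degrees. In form: [[tx, ty, tz, ax, ay, az], ...]. A call has exactly 5 rows; each row shifts and turns the commanded pose from where the row before left it; what a row does not reach is not made up. A row lasts 1/12 s, in which the tool goes at most 41.7 mm and 7.16 degrees, less where a joint would pass 70% of its speed; a pose out of reach is approached as far as the arm can. A call with a gripper value outside its range is refused whole. "claw" is the closure in counts, from 0 (fully open) to 255 (shut), set as the call begins (left out, the last holds). The fingers move at their own pace and stop on an object; "squeeze" is the grip in N (left out, the last holds). Time passes only in rows, so rows that do not move let the fingers close, or fill a call up. It gives the time, the measured TCP pose, the force and the opening at its end, in the units of the state.
- arm.get_state(): the state, without advancing time (a new reading comes with each control period).
- arm.grab_frame(name): name is "side" or "top"; returns the picture (400x640x3 uint8, red, green, blue); there is no depth.
- arm.calibration(name): a dict with "intrinsics" (3x3 intrinsics, pixels), "k1" (the pictures are not rectified: a ray, as slopes to the right and down, at radius r is drawn at 1 + k1 r^2 times it, then the intrinsics apply), "T" (4x4, takes a point from camera to world coordinates). Camera axes: x right, y up, looking along -z (the intrinsics and any distortion apply to the point x, -y, -z); pixel columns grow to the right and rows downward; lengths in m; the calibration is good to about 2 mm. A picture is of the moment at which its call begins. calibration takes no time and is no camera call.
- arm.job_done(): hands the job in, once; it reports no verdict.
Trained networks look in the newest picture that a camera, given by its name, has taken for a name from the list of things; names that differ only in an ending like _2 or _b are one class to them, and where a whole thing is asked for, a point or a joint stands for the part that bears it (a point fixed in the world has none). Each returns a list of dicts, best first, with "score" (0 to 1); they miss things now and then, are a little off and sometimes report something else, mostly with a low value. They report only what shows in the picture. A call takes as long as a camera call. They do not tell look-alikes from the thing itself.
- arm.spot_in(thing, camera): "xy" ([column, row] in pixels, amid what is visible of it).
- arm.masks_of(thing, camera): "pixels" (400x640 bool, what is visible of it) and "xy" ([column, row] in pixels, amid what is visible of it).
- arm.spot_point(thing, camera): "xy" ([column, row] in pixels: a listed point, or the origin of a listed thing).
The state is a dict: "t": time; "q": joint angles; "qd": joint speeds; "joint_efforts": joint torques, N m; "eef_pos": TCP position; "ee_rot": TCP orientation; "force": force on the tool from outside, world axes, zero at the start; "moment": the same for the moment, N m; "width": finger opening in m.
Only numpy, scipy, OpenCV 4.12 (cv2) and the standard library are available. Lean on these libraries where they do the work, as an engineer would, in place of code of your own. Each camera call takes 0.05 s, during which the arm holds its last target. There are 200 camera calls.

### The job

Stand all the red-capped sample jars upright on the shaker's platform. Take the shaker's blue lift-off door out of the draining rack, lower both its hinge knuckles fully onto the two pins and swing it shut; only then press the lid down over it until its catch holds it shut, and last of all press the green start button. Leave the beaker, the wash bottle and the spatula where they are.

Things in the scene. Friction and masses are not known exactly. Their poses are not given: they have to be found in the camera images.
- jar0_center (a point): Sample jar with a red screw cap, 82 mm tall and rigid: straight white body 54 mm in diameter, red cap 55 mm in diameter on top (from 60 to 82 mm above the foot). 130 to 250 g. This point is its centre, 41 mm above its foot, z up along its axis. It may be absent.
- jar1_center (a point): Sample jar like jar0: the same size, and the same point. It may be absent.
- jar2_center (a point): Sample jar like jar0: the same size, and the same point. It may be absent.
- jar3_center (a point): Sample jar like jar0: the same size, and the same point. It may be absent.
- door_center (a point): Lift-off door, stood upright in the rack at the start: flat panel, blue frame round a clear window, 264 mm wide, 125 tall, 10 thick, 0.3 to 0.55 kg. Centre of the panel. Axes: z up; -y along the width towards the edge with the two steel knuckles; -x out of the outer face. Shut, its axes are parallel to those of platform.
- door_top (a point): Middle of the door's plain top edge (10 mm thick, 62.5 mm above the panel's centre), where it can be pinched from above.
- knuckle_low (a point): Lower steel hinge knuckle: centre of the underside of its bore. In door axes 150 mm along -y from the panel's centre and 44.5 mm below it. A knuckle is 20 mm square and 20 mm tall, with an upright square bore 14 mm wide, open at both ends.
- knuckle_high (a point): Upper knuckle, like the lower one and 72 mm straight above it: centre of the underside of its bore.
- pin_low (a point): Foot of the lower hinge pin at the shaker's front corner: upright brass pin, 9 mm in diameter, round-topped, standing 18 mm up from a steel bracket 24 mm square and 8 mm thick whose top is here; the knuckle drops over it until its underside rests here. Axes as platform; 91 mm along -x and 150 mm along -y from the platform's centre.
- pin_high (a point): Foot of the upper pin, like the lower and 72 mm straight above it. With its undersides some 25 mm above the pin feet, the lower knuckle passes under the upper bracket, so the door, held open, is brought in level from in front and lowered. Hung, it swings freely from shut to beyond square open, 22 mm clear of the bench.
- platform (a point): Centre of the dark platform mat, 50 mm above the bench, in the open-topped chamber: 170 mm deep (x), 250 wide (y), walls 10 mm thick, tops 100 mm above here; front open until the door covers it from outside, sill 14 mm above the mat. Axes: z up, -x out of the front, -y to the hinge-pin side. Four jars fit at x -40 and +35, y -58 and +58 mm.
- lid_hinge (a point): Middle of the lid's hinge line, which runs along y on top of the chamber's rear wall, 89 mm along +x from the platform's centre and 104 mm above it; axes as platform. Behind it is the drive housing, 85 mm deep, its top 30 mm below the hinge line.
- lid (a joint): Opening angle of the grey lid: 0 flat and shut, 1.65 to 1.85 at the start (leaning back, its edge 0.35 m above the bench; stop at 1.9). A stiff hinge (0.35 N m) keeps it where it is left. A spring roller catch on the side wall stops it some 0.1 rad ajar; about 6 to 10 N down at its front edge push it past the roller (below 0.04 rad), which then holds it at 0.
- lid_edge (a point): Point on the lid's outer (when shut, upper) face, mid-width, 175 mm from the hinge line; x axis along the lid towards the hinge, z axis out of the outer face. The lid is 288 mm wide, 8 thick and reaches 189 mm from the hinge; at its front edge a 20 mm lip laps over the outside of the shut door's top, so it goes home only over a shut door.
- start_top (a point): Centre of the top of the green start button, 28 mm in diameter, on top of the drive housing behind the lid; it is pressed straight down.
- start (a joint): Travel of the start button: 0 up, 0.006 fully down, about 5 N; it springs back.
- rack_slot (a point): White draining rack, fixed: centre of the floor of its middle slot, 12 mm above the bench. The slot runs along y between two pairs of pegs, 58 mm tall, 14 mm apart across the slot, at y -70 and +70 mm. The door stands in it with its axes parallel to the rack's.
- beaker_center (a point): Glass beaker, 72 mm in diameter, 90 mm tall; a bystander to leave alone. Centre.
- wash_bottle_center (a point): White wash bottle with a blue cap, 60 mm in diameter, 150 mm tall; a bystander to leave alone. Centre.
- spatula_grip (a point): Lab spatula, 180 mm long, lying on the bench; a bystander to leave alone. Middle of its handle.
There are look-alikes about, which are no part of the job. What is shaped like the part that bears jar2_center but brown or yellow is not meant.

How it is judged:
By the outcome, as a careful person would: the job done as asked, in the order asked, and still so for the second after the job is handed in, with the robot touching nothing.
Of jar0, jar1, jar2, jar3 only 3 to 4 are there at a start; the rules pass over those that are not, and their reading is None.
At some moment in a run one of jar0, jar1, jar2, jar3 may be knocked a few centimetres aside while the robot is not near it.
It also fails if it takes over 208 s, if anything falls off the work surface, if the arm or the gripper's body presses on something with over 40 N, if the wrist force passes 120 N, or if a joint passes its speed limit or range.

## Working session

There is one attempt and no reset: what is moved stays moved. The work goes in short steps, Python scripts to look and compute and a tool call to move; the robot and the scene stay as the last step left them, time stands still between calls to the robot, and variables do not carry over. Pictures are saved under pics/ and viewed, about 12 in all and at most 16, crops included, and the job is handed in when it is done.

Besides the shell and the picture viewer there is one more tool, called after "Emit:" by a JSON object that holds its "fn" and its "kwargs". move_arm: Moves the arm, as the interface text tells. Its arguments: {"type":"object","properties":{"deltas":{"type":"array","items":{"type":"array","items":{"type":"number"}}},"claw":{"type":"number"},"squeeze":{"type":"number"}},"required":["deltas"]}

```bash
ls; mkdir -p pics; python3 - <<'E'
from station import arm
import cv2,numpy as np
print(arm.get_state(), arm.tcp_to_grasp)
for c in("top","side"):
    cv2.imwrite(f"pics/a_{c}.png",arm.grab_frame(c)[:,:,::-1])
    k=arm.calibration(c);print(c,k["intrinsics"].tolist(),k["k1"],np.round(k["T"],3).tolist())
E
```

```text
pics
{'t': 0.0, 'q': array([-9.01907944e-01,  3.59401033e-01,  1.10365007e-02, -3.55632203e-04,
       -1.22411247e+00, -2.88100846e-01]), 'qd': array([ 7.12280596e-04, -1.36604928e-03,  1.45570175e-03, -7.29107640e-04,
       -6.52295965e-04,  7.41825532e-05]), 'joint_efforts': array([ 3.79301548e-05, -5.82715273e+01,  2.93050021e+01,  6.99712828e+00,
        6.71576199e-03, -1.45477657e-04]), 'eef_pos': array([ 0.25078731, -0.62646296,  0.40370257]), 'ee_rot': array([ 3.13988625e+00, -1.57046590e-04, -2.76092610e+00]), 'force': array([-0.32650903, -0.53114516,  0.00326667]), 'moment': array([ 0.00404952,  0.03598815, -0.01199144]), 'width': 0.08716108831131003} 0.1593
top [[440.12355683339314, 0.0, 315.4829693493283], [0.0, 440.12355683339314, 204.9371372947], [0.0, 0.0, 1.0]] -0.036781117427860166 [[0.007, 0.996, -0.084, 0.474], [-1.0, 0.007, -0.002, -0.016], [-0.001, 0.084, 0.996, 1.288], [0.0, 0.0, 0.0, 1.0]]
side [[415.0665039526424, 0.0, 319.53015859980087], [0.0, 415.0665039526424, 207.39687113518713], [0.0, 0.0, 1.0]] -0.0453174831486416 [[-0.987, -0.101, 0.127, 0.715], [0.162, -0.53, 0.833, 1.112], [-0.017, 0.842, 0.539, 0.847], [0.0, 0.0, 0.0, 1.0]]
```

View pics/a_top.png

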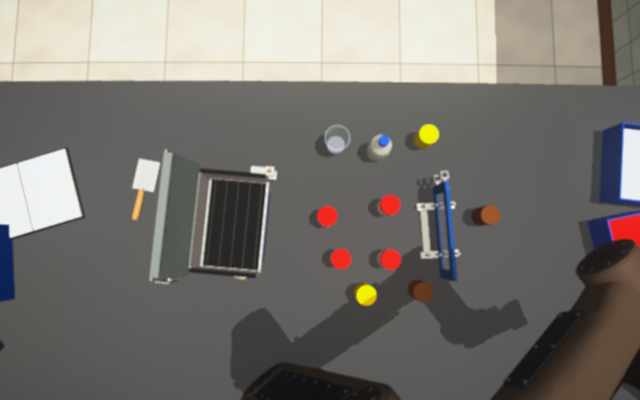

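View pics/a_side.png

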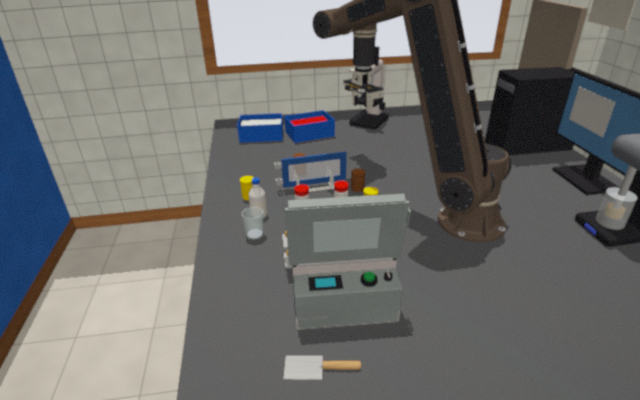

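The top view shows four red jars at about (327,216), (390,205), (341,259) and (390,259). The shaker is at (237,225) with its front facing right (-y world) and its pins at the top (+x). The blue door is in the rack at (446,228), knuckles at the top. The side view shows the lid open and the green button at (369,279).

```bash
cat > h.py <<'E'
from station import arm
import cv2,numpy as np
from scipy.optimize import least_squares
CAL={c:arm.calibration(c) for c in("top","side")}
def ray(c,p):
    k=CAL[c];u=cv2.undistortPoints(np.array([[p]],float),k["intrinsics"],np.array([k["k1"],0,0,0.]))[0,0]
    return k["T"][:3,3],k["T"][:3,:3]@np.array([u[0],-u[1],-1])
def onz(c,p,z):
    o,d=ray(c,p);return o+d*(z-o[2])/d[2]
def proj(c,P):
    k=CAL[c];q=k["T"][:3,:3].T@(np.array(P)-k["T"][:3,3]);a,b=q[0]/-q[2],-q[1]/-q[2];s=1+k["k1"]*(a*a+b*b)
    K=k["intrinsics"];return np.array([K[0,0]*a*s+K[0,2],K[1,1]*b*s+K[1,2]])
def rz(a):return np.array([[np.cos(a),-np.sin(a),0],[np.sin(a),np.cos(a),0],[0,0,1]])
def fit(obs,x0,z):
    """obs: (cam, local xyz, pixel); pose x,y,yaw at given z"""
    f=lambda v:np.concatenate([proj(c,np.r_[v[:2],z]+rz(v[2])@np.array(l))-p for c,l,p in obs])
    s=least_squares(f,x0,loss="soft_l1",f_scale=1.5);return s.x,f(s.x).reshape(-1,2)
def jars(cam="top",z=.082):
    """red caps by colour in the top view -> centre of cap top"""
    im=arm.grab_frame(cam);h=cv2.cvtColor(im,cv2.COLOR_RGB2HSV)
    m=(((h[...,0]<4)|(h[...,0]>176))&(h[...,1]>200)&(h[...,2]>120)).astype(np.uint8)
    n,l,s,ce=cv2.connectedComponentsWithStats(m);return [(np.round(ce[i],1),s[i,4],np.round(onz(cam,ce[i],z)[:2],4)) for i in range(1,n) if s[i,4]>60]
SH={"platform":(0,0,0),"pin_low":(-.091,-.150,None),"lid_hinge":(.089,0,.104)}
E
python3 - <<'E'
from h import *
for j in jars():print(j)
arm.grab_frame("side")
for n in["platform","pin_low","pin_high","lid_hinge","lid_edge","start_top","door_center","door_top","knuckle_low","knuckle_high","rack_slot","jar0_center"]:
    t=arm.spot_point(n,"top");s=arm.spot_point(n,"side")
    f=lambda l:[(np.round(a["xy"],1).tolist(),round(float(a["score"]),2)) for a in l[:5]]
    P=""
    if t and s:
        o1,d1=ray("top",t[0]["xy"]);o2,d2=ray("side",s[0]["xy"])
        u=np.linalg.lstsq(np.c_[d1,-d2],o2-o1,rcond=None)[0];a,b=o1+d1*u[0],o2+d2*u[1];P=(np.round((a+b)/2,3).tolist(),round(float(np.linalg.norm(a-b)),4))
    print(n,f(t),f(s),P)
E
```

```text
(array([389.8, 204.5]), np.int32(273), array([ 0.5787, -0.2178]))
(array([326.7, 215.7]), np.int32(271), array([ 0.5466, -0.0443]))
(array([626.6, 228.8]), np.int32(615), array([ 0.5155, -0.8814]))
(array([340.5, 258.5]), np.int32(275), array([ 0.4303, -0.0826]))
(array([390.2, 259.3]), np.int32(291), array([ 0.429, -0.218]))
platform [([158.1, 209.5], 0.62), ([235.2, 224.0], 0.6)] [] 
pin_low [([270.7, 176.5], 0.66)] [([284.7, 256.1], 0.79), ([313.0, 166.6], 0.45)] ([0.668, 0.115, 0.036], 0.0128)
pin_high [([270.2, 175.6], 0.89)] [([283.3, 235.5], 0.73)] ([0.663, 0.108, 0.109], 0.0201)
lid_hinge [([190.6, 217.4], 0.78)] [([341.3, 256.2], 0.79)] ([0.536, 0.305, 0.169], 0.0034)
lid_edge [([158.5, 213.5], 0.87), ([380.2, 148.1], 0.67), ([443.0, 229.3], 0.42)] [([347.6, 207.1], 0.81)] ([0.532, 0.329, 0.333], 0.0035)
start_top [([338.8, 259.2], 0.64)] [([368.7, 274.3], 0.43)] ([0.379, -0.085, -0.258], 0.0749)
door_center [([386.7, 264.6], 0.74), ([443.5, 230.3], 0.61), ([268.2, 172.3], 0.3)] [([313.2, 166.6], 0.69)] ([0.476, -0.201, 0.17], 0.1152)
door_top [([452.9, 231.1], 0.96)] [([310.6, 151.4], 0.8)] ([0.512, -0.371, 0.151], 0.0147)
knuckle_low [([434.5, 175.6], 0.6)] [([278.2, 183.8], 0.56)] ([0.662, -0.356, 0.031], 0.0109)
knuckle_high [([442.1, 178.8], 0.64), ([158.3, 213.5], 0.39)] [([278.0, 167.6], 0.98)] ([0.651, -0.359, 0.1], 0.004)
rack_slot [([437.5, 228.3], 0.96)] [] 
jar0_center [([323.8, 215.6], 0.72)] []
```

```bash
cat > fit1.py <<'E'
from h import *
ob=[("top",(0,0,0),(235.2,224)),("top",(-.091,-.150,.062),(270.2,175.6)),("top",(.089,0,.104),(190.6,217.4)),("side",(.089,0,.104),(341.3,256.2)),
("side",(-.091,-.15,-.01),(284.7,256.1)),("side",(-.091,-.15,.062),(283.3,235.5))]
S,r=fit(ob,[.53,.2,1.57],.05);print("shaker",S.round(4),r.round(1).tolist())
od=[("top",(0,0,.0625),(452.9,231.1)),("side",(0,0,.0625),(310.6,151.4)),("top",(0,-.15,-.0445),(434.5,175.6)),("side",(0,-.15,-.0445),(278.2,183.8)),
("top",(0,-.15,.0275),(442.1,178.8)),("side",(0,-.15,.0275),(278,167.6)),("top",(0,0,-.0625),(437.5,228.3)),("top",(0,0,0),(443.5,230.3)),("side",(0,0,0),(313.2,166.6))]
D,r=fit(od,[.5,-.37,1.57],.0745);print("door",D.round(4),r.round(1).tolist())
E
cat > ov.py <<'E'
from h import *
def seg(S,z,l):return [tuple(np.r_[S[:2],z]+rz(S[2])@np.array(q) for q in s) for s in l]
def rect(x0,x1,y0,y1,z):
    p=[(x0,y0,z),(x1,y0,z),(x1,y1,z),(x0,y1,z)];return [(p[i],p[(i+1)%4]) for i in range(4)]
def shk():
    l=rect(-.085,.085,-.125,.125,0)+rect(-.085,.095,-.135,.135,.1)
    for z in(-.01,.062):l+=rect(-.103,-.079,-.162,-.138,z)+[((-.091,-.15,z),(-.091,-.15,z+.018))]
    return l
def dor():
    l=rect(-.005,.005,-.132,.132,-.0625)+rect(-.005,.005,-.132,.132,.0625)
    for z in(-.0445,.0275,-.0245,.0475):l+=rect(-.01,.01,-.16,-.14,z)
    return l
def draw(cam,segs,box,name,sc,im=None):
    im=arm.grab_frame(cam) if im is None else im
    x0,y0,x1,y1=box;v=cv2.resize(im[y0:y1,x0:x1],None,fx=sc,fy=sc,interpolation=cv2.INTER_CUBIC)
    for a,b in segs:
        p=[tuple(int(t) for t in ((proj(cam,q)-(x0,y0)+.5)*sc)) for q in(a,b)];cv2.line(v,p[0],p[1],(255,0,255),1)
    return v
def save(vs,name):
    h=max(v.shape[0] for v in vs);vs=[cv2.copyMakeBorder(v,0,h-v.shape[0],0,0,0) for v in vs]
    cv2.imwrite(f"pics/{name}.png",np.hstack(vs)[:,:,::-1])
E
python3 - <<'E'
from fit1 import *;from ov import *
s=seg(S,.05,shk());d=seg(D,.0745,dor())
t=arm.grab_frame("top");q=arm.grab_frame("side")
A=np.vstack([draw("top",s,(185,160,285,285),"",4,t)])
B=np.vstack([draw("top",d,(410,165,470,285),"",3,t)[:300],draw("side",s+d,(265,140,365,270),"",3,q)[:,:180]]) if 0 else draw("top",d,(415,165,465,285),"",4,t)
C=draw("side",s+d,(270,140,330,275),"",4,q)
save([A[:,:],B,C[:,:200]],"b")
E
```

```text
shaker [0.5277 0.2138 1.486 ] [[-0.5, -1.5], [-0.3, -6.3], [2.7, 0.1], [0.8, 4.1], [1.2, -1.7], [1.2, -0.0]]
door [ 0.5092 -0.3715  1.6667] [[-1.0, -1.5], [2.7, 3.3], [0.1, 3.3], [-0.4, -0.2], [-0.4, -3.7], [-1.5, -0.0], [1.2, 2.5], [1.5, -0.1], [0.4, 2.2]]
```

View pics/b.png

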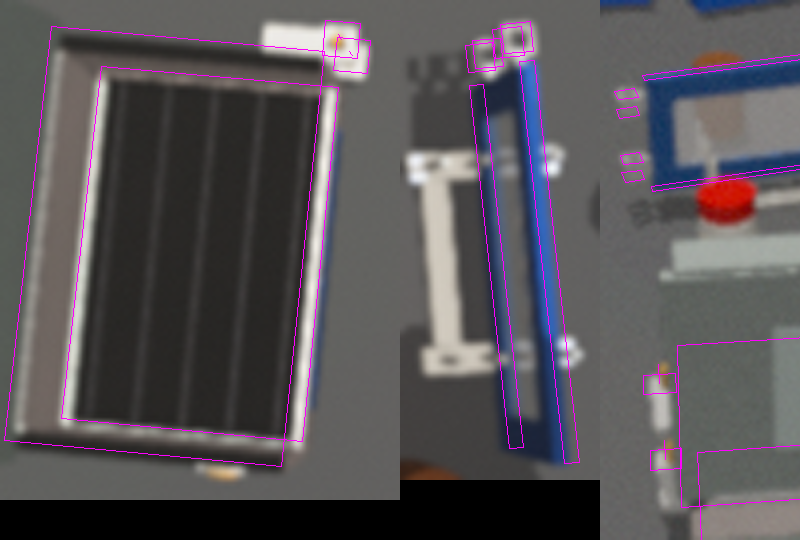

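The overlay matches both shaker and door. The brass pin tip is at about (269,170) in the top view. I'll move above the first jar, turning the jaws along the platform's y.

Emit:
{"fn": "move_arm", "kwargs": {"deltas": [[22, 27, 0, 0, 0, 4.2], [22, 27, 0, 0, 0, 4.2], [22, 27, 0, 0, 0, 4.2], [22, 27, 0, 0, 0, 4.2], [22, 27, 0, 0, 0, 4.2]], "claw": 0, "squeeze": 20}}

```text
t: 1.92
eef_pos: [0.3615, -0.4904, 0.4048]
ee_rot: [-3.141, 0.0, -2.391]
force: [0.7, -0.2, 0.4]
width: 0.0878
```

Emit:
{"fn": "move_arm", "kwargs": {"deltas": [[22, 27, 0, 0, 0, 4.2], [22, 27, 0, 0, 0, 4.2], [22, 27, 0, 0, 0, 4.2], [22, 27, 0, 0, 0, 4.2], [22, 27, 0, 0, 0, 4.2]]}}

```text
t: 2.33
eef_pos: [0.4716, -0.3551, 0.405]
ee_rot: [-3.141, 0.0, -2.024]
force: [0.8, -0.7, 0.9]
width: 0.0877
```

Emit:
{"fn": "move_arm", "kwargs": {"deltas": [[22, 27, 0, 0, 0, 4.2], [22, 27, 0, 0, 0, 4.2], [22, 27, 0, 0, 0, 4.2], [22, 27, 0, 0, 0, 4.2], [20, 31, 0, 0, 0, 4.2]]}}

```text
t: 2.75
eef_pos: [0.5799, -0.2164, 0.4048]
ee_rot: [-3.141, -0.0, -1.658]
force: [1.0, -1.6, 0.4]
width: 0.0879
```

```bash
python3 - <<'E'
from h import *
s=arm.get_state();print(s["t"],s["eef_pos"].round(4),s["ee_rot"].round(4),s["q"].round(2))
for j in jars():print(j)
print([(n,o.get("xy"),o["score"]) for n in("beaker_center","wash_bottle_center") for o in arm.spot_point(n,"top")])
# brass pins by colour
for c,b in(("top",(258,160,285,185)),("side",(275,220,300,275))):
    im=arm.grab_frame(c);x0,y0,x1,y1=b;k=im[y0:y1,x0:x1].astype(float);w=np.clip(k[...,0]-k[...,2]-40,0,None)
    n,l,st,ce=cv2.connectedComponentsWithStats((w>0).astype(np.uint8))
    for i in range(1,n):
        yy,xx=np.where(l==i);ww=w[l==i];print(c,st[i].tolist(),(ww@xx/ww.sum()+x0).round(2),(ww@yy/ww.sum()+y0).round(2))
E
```

```text
2.75 [ 0.5799 -0.2164  0.4048] [-3.1412e+00 -2.0000e-04 -1.6578e+00] [-0.04  0.27 -0.12  0.   -1.18 -0.05]
(array([386.1, 207.1]), np.int32(114), array([ 0.5717, -0.2077]))
(array([628.2, 249.4]), np.int32(1578), array([ 0.4581, -0.8832]))
(array([390. , 259.1]), np.int32(284), array([ 0.4293, -0.2175]))
[('beaker_center', [232.3, 220.7], 0.54), ('beaker_center', [336.2, 143.3], 0.49), ('wash_bottle_center', [379.1, 146.7], 0.64)]
top [23, 0, 4, 15, 50] 282.89 165.51
top [9, 8, 4, 4, 11] 268.82 169.92
top [25, 16, 1, 1, 1] 283.0 176.0
side [9, 11, 3, 6, 12] 285.44 232.56
side [11, 30, 2, 6, 9] 286.78 251.9
```

Emit:
{"fn": "move_arm", "kwargs": {"deltas": [[-1, -1, -35, 0, 0, 0], [0, 0, -35, 0, 0, 0], [0, 0, -35, 0, 0, 0], [0, 0, -35, 0, 0, 0], [0, 0, -35, 0, 0, 0]]}}

```text
t: 3.42
eef_pos: [0.5769, -0.22, 0.2288]
ee_rot: [-3.14, -0.0, -1.664]
force: [0.2, -0.7, -0.6]
width: 0.088
```

Emit:
{"fn": "move_arm", "kwargs": {"deltas": [[0, 0, 0, 0, 0, 0], [0, 0, 0, 0, 0, 0], [0, 0, 0, 0, 0, 0], [0, 0, 0, 0, 0, 0], [0, 0, 0, 0, 0, 0]], "claw": 255}}

```text
t: 3.83
eef_pos: [0.5786, -0.219, 0.2323]
ee_rot: [-3.137, -0.0, -1.661]
force: [-0.7, 0.9, 0.4]
width: 0.0598
```

Emit:
{"fn": "move_arm", "kwargs": {"deltas": [[0, 0, 10, 0, 0, 0], [0, 0, 35, 0, 0, 0], [0, 0, 40, 0, 0, 0], [0, 0, 40, 0, 0, 0], [0, 0, 40, 0, 0, 0]]}}

```text
t: 4.25
eef_pos: [0.5771, -0.2185, 0.3982]
ee_rot: [-3.141, 0.0, -1.661]
force: [1.4, -0.3, -2.2]
width: 0.0544
```

Emit:
{"fn": "move_arm", "kwargs": {"deltas": [[1, 30, 2, 0, 0, 0], [1, 31, 2, 0, 0, 0], [0, 31, 2, 0, 0, 0], [1, 31, 2, 0, 0, 0], [1, 31, 2, 0, 0, 0]]}}

```text
t: 4.67
eef_pos: [0.5811, -0.0634, 0.4066]
ee_rot: [-3.14, 0.001, -1.662]
force: [0.6, 0.1, -0.7]
width: 0.0546
```

Emit:
{"fn": "move_arm", "kwargs": {"deltas": [[1, 31, 0, 0, 0, 0], [0, 31, 0, 0, 0, 0], [1, 31, 0, 0, 0, 0], [1, 31, 0, 0, 0, 0], [1, 31, 0, 0, 0, 0]]}}

```text
t: 5.08
eef_pos: [0.5851, 0.0918, 0.4065]
ee_rot: [-3.14, 0.001, -1.661]
force: [0.3, 0.2, -1.7]
width: 0.0548
```

Emit:
{"fn": "move_arm", "kwargs": {"deltas": [[1, 31, 0, 0, 0, 0], [0, 31, 0, 0, 0, 0], [1, 31, 0, 0, 0, 0], [1, 31, 0, 0, 0, 0], [0, 30, 0, 0, 0, 0]]}}

```text
t: 5.5
eef_pos: [0.5883, 0.2458, 0.4064]
ee_rot: [-3.141, 0.001, -1.661]
force: [0.7, -0.4, -1.5]
width: 0.0547
```

Emit:
{"fn": "move_arm", "kwargs": {"deltas": [[0, 0, -25, 0, 0, 0], [0, 0, -25, 0, 0, 0], [0, 0, -25, 0, 0, 0], [0, 0, -20, 0, 0, 0], [0, 0, 0, 0, 0, 0]]}}

```text
t: 5.92
eef_pos: [0.5873, 0.2437, 0.3064]
ee_rot: [3.136, -0.003, -1.662]
force: [-1.1, -0.6, -3.1]
width: 0.0543
```

```bash
python3 - <<'E'
from h import *;from ov import *
s=arm.get_state();print(s["t"],s["eef_pos"].round(4),s["ee_rot"].round(4),s["force"].round(1),s["width"])
S=[.5277,.2138,1.486]
save([draw("top",seg(S,.05,shk()),(140,150,300,290),"",3),draw("side",[],(260,150,380,290),"",2.5)],"c")
E
```

```text
5.9167 [0.5873 0.2437 0.3064] [ 3.1363 -0.0033 -1.6618] [-1.1 -0.6 -3.1] 0.05432723554109181
```

View pics/c.png

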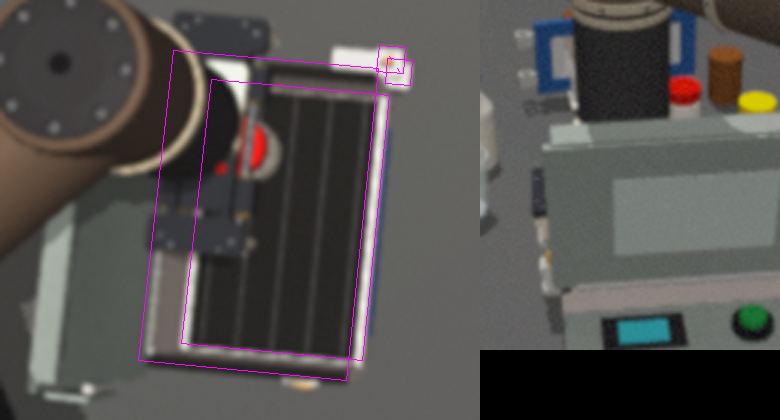

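The jar is in the gripper over the rear pin-side spot, clear of the lid and walls. Lowering it now.

Emit:
{"fn": "move_arm", "kwargs": {"deltas": [[0, 0, -6, 0, 0, 0], [0, 0, -6, 0, 0, 0], [0, 0, -5, 0, 0, 0], [0, 0, 0, 0, 0, 0], [0, 0, 0, 0, 0, 0]]}}

```text
t: 6.43
eef_pos: [0.5888, 0.2443, 0.2926]
ee_rot: [3.141, -0.0, -1.661]
force: [-0.7, -0.1, -1.3]
width: 0.0544
```

Emit:
{"fn": "move_arm", "kwargs": {"deltas": [[0, 0, -2, 0, 0, 0], [0, 0, -2, 0, 0, 0], [0, 0, -2, 0, 0, 0], [0, 0, 0, 0, 0, 0], [0, 0, 0, 0, 0, 0]]}}

```text
t: 6.85
eef_pos: [0.589, 0.2444, 0.2871]
ee_rot: [-3.141, 0.0, -1.661]
force: [-0.4, -0.0, 2.0]
width: 0.0544
```

Emit:
{"fn": "move_arm", "kwargs": {"deltas": [[0, 0, 0, 0, 0, 0], [0, 0, 0, 0, 0, 0], [0, 0, 0, 0, 0, 0], [0, 0, 0, 0, 0, 0], [0, 0, 0, 0, 0, 0]], "claw": 62}}

```text
t: 7.27
eef_pos: [0.5889, 0.2444, 0.2866]
ee_rot: [3.142, -0.0, -1.661]
force: [0.2, -0.1, -0.2]
width: 0.0659
```

Emit:
{"fn": "move_arm", "kwargs": {"deltas": [[0, 0, 10, 0, 0, 0], [0, 0, 25, 0, 0, 0], [0, 0, 30, 0, 0, 0], [0, 0, 30, 0, 0, 0], [0, 0, 25, 0, 0, 0]]}}

```text
t: 7.68
eef_pos: [0.5889, 0.2442, 0.4098]
ee_rot: [-3.14, 0.001, -1.661]
force: [0.6, 0.3, 0.4]
width: 0.0666
```

Emit:
{"fn": "move_arm", "kwargs": {"deltas": [[-3, -19, 0, 0, 0, 0], [-3, -19, 0, 0, 0, 0], [-3, -19, 0, 0, 0, 0], [-3, -20, 0, 0, 0, 0], [-3, -20, 0, 0, 0, 0]], "claw": 0}}

```text
t: 8.1
eef_pos: [0.5729, 0.1451, 0.4056]
ee_rot: [3.14, -0.001, -1.662]
force: [0.7, -0.3, 0.1]
width: 0.0865
```

Emit:
{"fn": "move_arm", "kwargs": {"deltas": [[-3, -19, 0, 0, 0, 0], [-3, -19, 0, 0, 0, 0], [-3, -19, 0, 0, 0, 0], [-3, -20, 0, 0, 0, 0], [-3, -20, 0, 0, 0, 0]]}}

```text
t: 8.52
eef_pos: [0.5577, 0.0481, 0.4056]
ee_rot: [3.14, -0.001, -1.662]
force: [0.6, 0.2, -0.4]
width: 0.0877
```

```bash
python3 - <<'E'
from h import *
s=arm.get_state();print(s["t"],s["eef_pos"].round(4),s["ee_rot"].round(4),s["force"].round(1),s["width"])
for j in jars():print(j, onz("top",j[0],.132)[:2].round(3))
E
```

```text
8.5167 [0.5577 0.0481 0.4056] [ 3.1395e+00 -9.0000e-04 -1.6621e+00] [ 0.6  0.2 -0.4] 0.087734811111238
(array([326.7, 215.7]), np.int32(274), array([ 0.5466, -0.0444])) [ 0.544 -0.043]
(array([628.3, 249.4]), np.int32(1579), array([ 0.4581, -0.8833])) [ 0.459 -0.847]
(array([340.5, 258.4]), np.int32(274), array([ 0.4304, -0.0826])) [ 0.432 -0.08 ]
(array([390. , 259.1]), np.int32(282), array([ 0.4293, -0.2175])) [ 0.431 -0.209]
```

Emit:
{"fn": "move_arm", "kwargs": {"deltas": [[-3, -23, 0, 0, 0, 0], [-3, -23, 0, 0, 0, 0], [-3, -23, 0, 0, 0, 0], [-2, -23, -16, 0, 0, 0], [0, 0, -20, 0, 0, 0]]}}

```text
t: 8.98
eef_pos: [0.5467, -0.0454, 0.3709]
ee_rot: [-3.14, -0.0, -1.664]
force: [0.5, 0.6, -0.6]
width: 0.0877
```

Emit:
{"fn": "move_arm", "kwargs": {"deltas": [[0, 0, -30, 0, 0, 0], [0, 0, -30, 0, 0, 0], [0, 0, -30, 0, 0, 0], [0, 0, -30, 0, 0, 0], [0, 0, -20, 0, 0, 0]]}}

```text
t: 9.4
eef_pos: [0.5456, -0.0431, 0.2273]
ee_rot: [3.137, -0.001, -1.663]
force: [-0.7, 0.5, 0.5]
width: 0.0874
```

Emit:
{"fn": "move_arm", "kwargs": {"deltas": [[0, 0, 0, 0, 0, 0], [0, 0, 0, 0, 0, 0], [0, 0, 0, 0, 0, 0], [0, 0, 0, 0, 0, 0], [0, 0, 0, 0, 0, 0]], "claw": 255}}

```text
t: 9.82
eef_pos: [0.5483, -0.0416, 0.2322]
ee_rot: [-3.139, 0.001, -1.661]
force: [-0.3, 0.5, 1.3]
width: 0.0599
```

Emit:
{"fn": "move_arm", "kwargs": {"deltas": [[0, 0, 0, 0, 0, 0], [0, 0, 10, 0, 0, 0], [0, 0, 40, 0, 0, 0], [0, 0, 40, 0, 0, 0], [0, 0, 40, 0, 0, 0]]}}

```text
t: 10.23
eef_pos: [0.5473, -0.0417, 0.363]
ee_rot: [3.141, -0.0, -1.661]
force: [1.9, 0.3, -1.5]
width: 0.055
```

Emit:
{"fn": "move_arm", "kwargs": {"deltas": [[-7, 20, 40, 0, 0, 0], [-7, 30, 10, 0, 0, 0], [-7, 31, 0, 0, 0, 0], [-7, 31, 0, 0, 0, 0], [-7, 31, 0, 0, 0, 0]]}}

```text
t: 10.65
eef_pos: [0.5124, 0.1007, 0.4091]
ee_rot: [-3.14, 0.002, -1.662]
force: [1.3, 0.5, -2.4]
width: 0.0547
```

Emit:
{"fn": "move_arm", "kwargs": {"deltas": [[-8, 31, 0, 0, 0, 0], [-8, 31, 0, 0, 0, 0], [-8, 31, 0, 0, 0, 0], [-8, 31, 0, 0, 0, 0], [-7, 31, 0, 0, 0, 0]]}}

```text
t: 11.07
eef_pos: [0.4733, 0.256, 0.4087]
ee_rot: [-3.141, 0.001, -1.661]
force: [0.7, 0.0, -2.0]
width: 0.0547
```

```bash
python3 - <<'E'
from h import *
s=arm.get_state();print(s["t"],s["eef_pos"].round(4),s["ee_rot"].round(4),s["force"].round(1),s["width"])
for j in jars():print(j, onz("top",j[0],.132)[:2].round(3))
E
```

```text
11.0667 [0.4733 0.256  0.4087] [-3.141e+00  1.000e-03 -1.661e+00] [ 0.7  0.  -2. ] 0.05465799134973151
(array([220. , 196.1]), np.int32(267), array([0.5988, 0.2504])) [0.594 0.239]
(array([628.2, 249.4]), np.int32(1580), array([ 0.4582, -0.8833])) [ 0.459 -0.847]
(array([340.5, 258.4]), np.int32(274), array([ 0.4304, -0.0826])) [ 0.432 -0.08 ]
(array([390. , 259.1]), np.int32(282), array([ 0.4293, -0.2175])) [ 0.431 -0.209]
```

Emit:
{"fn": "move_arm", "kwargs": {"deltas": [[0, -1, -25, 0, 0, 0], [0, -1, -30, 0, 0, 0], [0, 0, -30, 0, 0, 0], [0, 0, -25, 0, 0, 0], [0, 0, -6, 0, 0, 0]]}}

```text
t: 11.53
eef_pos: [0.4731, 0.2517, 0.2884]
ee_rot: [3.138, -0.004, -1.662]
force: [-1.0, -0.4, -2.1]
width: 0.0548
```

Emit:
{"fn": "move_arm", "kwargs": {"deltas": [[0, 0, 0, 0, 0, 0], [0, 0, -3, 0, 0, 0], [0, 0, -2, 0, 0, 0], [0, 0, 0, 0, 0, 0], [0, 0, 0, 0, 0, 0]]}}

```text
t: 11.95
eef_pos: [0.4746, 0.253, 0.2876]
ee_rot: [-3.14, 0.001, -1.661]
force: [0.0, 0.9, -2.2]
width: 0.0548
```

Emit:
{"fn": "move_arm", "kwargs": {"deltas": [[0, 0, -1.5, 0, 0, 0], [0, 0, -1.5, 0, 0, 0], [0, 0, 0, 0, 0, 0], [0, 0, 0, 0, 0, 0], [0, 0, 0, 0, 0, 0]]}}

```text
t: 12.37
eef_pos: [0.4744, 0.2528, 0.2835]
ee_rot: [3.142, -0.0, -1.661]
force: [-0.1, -0.0, -1.4]
width: 0.0547
```

Emit:
{"fn": "move_arm", "kwargs": {"deltas": [[0, 0, -1, 0, 0, 0], [0, 0, -1, 0, 0, 0], [0, 0, -1, 0, 0, 0], [0, 0, 0, 0, 0, 0], [0, 0, 0, 0, 0, 0]]}}

```text
t: 12.78
eef_pos: [0.4744, 0.2531, 0.2818]
ee_rot: [-3.141, 0.001, -1.661]
force: [-5.3, 0.1, 11.2]
width: 0.0549
```

Emit:
{"fn": "move_arm", "kwargs": {"deltas": [[0, 0, 1, 0, 0, 0], [0, 0, 0, 0, 0, 0], [0, 0, 0, 0, 0, 0], [0, 0, 0, 0, 0, 0], [0, 0, 0, 0, 0, 0]], "claw": 62}}

```text
t: 13.2
eef_pos: [0.4744, 0.2527, 0.2813]
ee_rot: [3.141, -0.0, -1.661]
force: [-0.1, -0.5, 0.2]
width: 0.0661
```

Emit:
{"fn": "move_arm", "kwargs": {"deltas": [[0, 0, 10, 0, 0, 0], [0, 0, 25, 0, 0, 0], [0, 0, 30, 0, 0, 0], [0, 0, 30, 0, 0, 0], [0, 0, 30, 0, 0, 0]]}}

```text
t: 13.62
eef_pos: [0.4743, 0.2525, 0.4086]
ee_rot: [-3.141, -0.0, -1.661]
force: [0.8, -0.5, -0.1]
width: 0.0662
```

Emit:
{"fn": "move_arm", "kwargs": {"deltas": [[-4, -33, 0, 0, 0, 0], [-4, -33, 0, 0, 0, 0], [-4, -33, 0, 0, 0, 0], [-4, -33, 0, 0, 0, 0], [-4, -33, 0, 0, 0, 0]], "claw": 0}}

```text
t: 14.03
eef_pos: [0.4538, 0.0863, 0.4074]
ee_rot: [-3.141, 0.0, -1.661]
force: [0.4, 0.1, 0.6]
width: 0.0869
```

Emit:
{"fn": "move_arm", "kwargs": {"deltas": [[-5, -34, 0, 0, 0, 0], [-5, -34, 0, 0, 0, 0], [-5, -34, 0, 0, 0, 0], [-5, -34, 0, 0, 0, 0], [-4, -35, -10, 0, 0, 0]]}}

```text
t: 14.45
eef_pos: [0.4301, -0.0847, 0.399]
ee_rot: [-3.137, 0.001, -1.66]
force: [0.4, 0.1, -0.4]
width: 0.088
```

```bash
python3 - <<'E'
from h import *
s=arm.get_state();print(s["t"],s["eef_pos"].round(4),s["ee_rot"].round(4),s["force"].round(1),s["width"])
for j in jars():print(j, onz("top",j[0],.132)[:2].round(3))
E
```

```text
14.45 [ 0.4301 -0.0847  0.399 ] [-3.1373e+00  7.0000e-04 -1.6603e+00] [ 0.4  0.1 -0.4] 0.08796839644416327
(array([218.9, 197.3]), np.int32(324), array([0.5956, 0.2533])) [0.59  0.242]
(array([628.3, 249.4]), np.int32(1578), array([ 0.4582, -0.8833])) [ 0.459 -0.847]
(array([215.1, 241.7]), np.int32(343), array([0.4733, 0.2607])) [0.473 0.249]
(array([395.7, 256.4]), np.int32(68), array([ 0.4367, -0.2331])) [ 0.438 -0.224]
```

Emit:
{"fn": "move_arm", "kwargs": {"deltas": [[0, 2, -34, 0, 0, 0], [0, 0, -34, 0, 0, 0], [0, 0, -34, 0, 0, 0], [0, 0, -34, 0, 0, 0], [0, 0, -34, 0, 0, 0]]}}

```text
t: 14.92
eef_pos: [0.4304, -0.0814, 0.226]
ee_rot: [-3.14, 0.001, -1.661]
force: [1.0, 0.0, -0.1]
width: 0.0874
```

Emit:
{"fn": "move_arm", "kwargs": {"deltas": [[0, 0, 0, 0, 0, 0], [0, 0, 0, 0, 0, 0], [0, 0, 0, 0, 0, 0], [0, 0, 0, 0, 0, 0], [0, 0, 0, 0, 0, 0]], "claw": 255}}

```text
t: 15.33
eef_pos: [0.4312, -0.081, 0.2285]
ee_rot: [-3.138, 0.001, -1.661]
force: [0.0, 0.0, 0.5]
width: 0.0599
```

Emit:
{"fn": "move_arm", "kwargs": {"deltas": [[0, 0, 0, 0, 0, 0], [0, 0, 0, 0, 0, 0], [0, 0, 10, 0, 0, 0], [0, 0, 40, 0, 0, 0], [0, 0, 40, 0, 0, 0]]}}

```text
t: 15.75
eef_pos: [0.4295, -0.0814, 0.3169]
ee_rot: [3.138, -0.001, -1.661]
force: [1.5, -0.1, -2.2]
width: 0.0547
```

Emit:
{"fn": "move_arm", "kwargs": {"deltas": [[0, 0, 40, 0, 0, 0], [12, 10, 40, 0, 0, 0], [15, 25, 10, 0, 0, 0], [15, 25, 0, 0, 0, 0], [15, 25, 0, 0, 0, 0]]}}

```text
t: 16.17
eef_pos: [0.4871, 0.0042, 0.4076]
ee_rot: [-3.138, 0.002, -1.662]
force: [0.8, -0.7, -2.2]
width: 0.0549
```

Emit:
{"fn": "move_arm", "kwargs": {"deltas": [[15, 27, 0, 0, 0, 0], [16, 28, 0, 0, 0, 0], [16, 28, 0, 0, 0, 0], [16, 28, 0, 0, 0, 0], [16, 28, 0, 0, 0, 0]]}}

```text
t: 16.58
eef_pos: [0.5663, 0.1438, 0.4059]
ee_rot: [-3.141, 0.001, -1.661]
force: [0.5, 0.0, -1.0]
width: 0.0547
```

Emit:
{"fn": "move_arm", "kwargs": {"deltas": [[16, 28, 0, 0, 0, 0], [0, 0, -30, 0, 0, 0], [0, 0, -30, 0, 0, 0], [0, 0, -25, 0, 0, 0], [0, 0, 0, 0, 0, 0]]}}

```text
t: 17.0
eef_pos: [0.5801, 0.1699, 0.3152]
ee_rot: [3.134, -0.004, -1.662]
force: [-0.9, -1.1, -3.1]
width: 0.0546
```

Emit:
{"fn": "move_arm", "kwargs": {"deltas": [[0, 0, -12, 0, 0, 0], [0, 0, -10, 0, 0, 0], [0, 0, -8, 0, 0, 0], [0, 0, 0, 0, 0, 0], [0, 0, 0, 0, 0, 0]]}}

```text
t: 17.42
eef_pos: [0.5821, 0.1704, 0.2908]
ee_rot: [-3.141, -0.0, -1.661]
force: [0.7, 0.4, -1.1]
width: 0.0548
```

Emit:
{"fn": "move_arm", "kwargs": {"deltas": [[0, 0, -2, 0, 0, 0], [0, 0, -2, 0, 0, 0], [0, 0, 0, 0, 0, 0], [0, 0, 0, 0, 0, 0], [0, 0, 0, 0, 0, 0]]}}

```text
t: 17.83
eef_pos: [0.5821, 0.1705, 0.2865]
ee_rot: [-3.141, 0.0, -1.661]
force: [0.5, 0.2, -1.1]
width: 0.0544
```

Emit:
{"fn": "move_arm", "kwargs": {"deltas": [[0, 0, -2, 0, 0, 0], [0, 0, -2, 0, 0, 0], [0, 0, -1, 0, 0, 0], [0, 0, 0, 0, 0, 0], [0, 0, 0, 0, 0, 0]]}}

```text
t: 18.25
eef_pos: [0.582, 0.1705, 0.2811]
ee_rot: [3.141, -0.0, -1.661]
force: [-0.5, -0.7, -1.5]
width: 0.0547
```

Emit:
{"fn": "move_arm", "kwargs": {"deltas": [[0, 0, -1, 0, 0, 0], [0, 0, -0.5, 0, 0, 0], [0, 0, 0, 0, 0, 0], [0, 0, 0, 0, 0, 0], [0, 0, 0, 0, 0, 0]]}}

```text
t: 18.67
eef_pos: [0.5821, 0.1705, 0.2798]
ee_rot: [-3.142, 0.0, -1.661]
force: [0.6, 0.0, -1.6]
width: 0.0546
```

Emit:
{"fn": "move_arm", "kwargs": {"deltas": [[0, 0, -1, 0, 0, 0], [0, 0, -0.5, 0, 0, 0], [0, 0, 0, 0, 0, 0], [0, 0, 0, 0, 0, 0], [0, 0, 0, 0, 0, 0]]}}

```text
t: 19.08
eef_pos: [0.582, 0.1705, 0.2783]
ee_rot: [3.142, -0.0, -1.661]
force: [0.2, -0.3, -1.2]
width: 0.0548
```

Emit:
{"fn": "move_arm", "kwargs": {"deltas": [[0, 0, 0, 0, 0, 0], [0, 0, 0, 0, 0, 0], [0, 0, 0, 0, 0, 0], [0, 0, 0, 0, 0, 0], [0, 0, 0, 0, 0, 0]], "claw": 62}}

```text
t: 19.5
eef_pos: [0.5821, 0.1705, 0.2784]
ee_rot: [-3.141, 0.0, -1.661]
force: [0.7, 0.2, -0.5]
width: 0.0662
```

Emit:
{"fn": "move_arm", "kwargs": {"deltas": [[0, 0, 10, 0, 0, 0], [0, 0, 25, 0, 0, 0], [0, 0, 30, 0, 0, 0], [0, 0, 30, 0, 0, 0], [0, 0, 30, 0, 0, 0]]}}

```text
t: 19.92
eef_pos: [0.5818, 0.1703, 0.4056]
ee_rot: [-3.141, -0.0, -1.661]
force: [0.7, 0.1, -1.0]
width: 0.0661
```

Emit:
{"fn": "move_arm", "kwargs": {"deltas": [[-10, -26, 0, 0, 0, 0], [-10, -26, 0, 0, 0, 0], [-10, -26, 0, 0, 0, 0], [-10, -26, 0, 0, 0, 0], [-10, -26, 0, 0, 0, 0]], "claw": 0}}

```text
t: 20.33
eef_pos: [0.5313, 0.0394, 0.4043]
ee_rot: [-3.141, 0.0, -1.661]
force: [0.3, -0.5, -0.0]
width: 0.0867
```

Emit:
{"fn": "move_arm", "kwargs": {"deltas": [[-10, -26, 0, 0, 0, 0], [-10, -26, 0, 0, 0, 0], [-10, -26, 0, 0, 0, 0], [-10, -26, 0, 0, 0, 0], [-10, -26, 0, 0, 0, 0]]}}

```text
t: 20.75
eef_pos: [0.4812, -0.0907, 0.4044]
ee_rot: [-3.14, 0.0, -1.661]
force: [0.8, 0.1, 0.5]
width: 0.0879
```

```bash
python3 - <<'E'
from h import *
s=arm.get_state();print(s["t"],s["eef_pos"].round(4),s["ee_rot"].round(4),s["force"].round(1),s["width"])
for j in jars():print(j, onz("top",j[0],.132)[:2].round(3))
E
```

```text
20.75 [ 0.4812 -0.0907  0.4044] [-3.1403e+00  2.0000e-04 -1.6609e+00] [0.8 0.1 0.5] 0.08786677545847461
(array([218.8, 197.3]), np.int32(322), array([0.5954, 0.2535])) [0.59  0.242]
(array([246.6, 201.1]), np.int32(337), array([0.5856, 0.1765])) [0.581 0.169]
(array([628.2, 249.4]), np.int32(1578), array([ 0.4582, -0.8833])) [ 0.459 -0.847]
(array([213.6, 234.8]), np.int32(85), array([0.4921, 0.2652])) [0.491 0.254]
(array([394.3, 263.3]), np.int32(78), array([ 0.4181, -0.2292])) [ 0.42 -0.22]
```

Emit:
{"fn": "move_arm", "kwargs": {"deltas": [[-13, -32, 0, 0, 0, 0], [-13, -32, 0, 0, 0, 0], [-13, -32, 0, 0, 0, 0], [-13, -31, 0, 0, 0, 0], [0, 0, -25, 0, 0, 0]]}}

```text
t: 21.22
eef_pos: [0.4295, -0.2204, 0.383]
ee_rot: [-3.134, -0.002, -1.663]
force: [1.8, -0.3, 0.4]
width: 0.0875
```

Emit:
{"fn": "move_arm", "kwargs": {"deltas": [[0, 0, -34, 0, 0, 0], [0, 0, -34, 0, 0, 0], [0, 0, -34, 0, 0, 0], [0, 0, -34, 0, 0, 0], [0, 0, -13, 0, 0, 0]]}}

```text
t: 21.63
eef_pos: [0.4286, -0.2164, 0.2262]
ee_rot: [3.137, 0.0, -1.662]
force: [-0.5, 0.7, 0.0]
width: 0.0873
```

Emit:
{"fn": "move_arm", "kwargs": {"deltas": [[0, 0, 0, 0, 0, 0], [0, 0, 0, 0, 0, 0], [0, 0, 0, 0, 0, 0], [0, 0, 0, 0, 0, 0], [0, 0, 0, 0, 0, 0]], "claw": 255}}

```text
t: 22.05
eef_pos: [0.4306, -0.2165, 0.2308]
ee_rot: [-3.139, -0.0, -1.661]
force: [-1.0, -0.2, -0.9]
width: 0.0601
```

Emit:
{"fn": "move_arm", "kwargs": {"deltas": [[0, 0, 0, 0, 0, 0], [0, 0, 0, 0, 0, 0], [0, 0, 10, 0, 0, 0], [0, 0, 40, 0, 0, 0], [0, 0, 40, 0, 0, 0]]}}

```text
t: 22.47
eef_pos: [0.4291, -0.2164, 0.3192]
ee_rot: [3.137, 0.0, -1.661]
force: [2.4, 0.0, -0.3]
width: 0.0544
```

Emit:
{"fn": "move_arm", "kwargs": {"deltas": [[0, 0, 40, 0, 0, 0], [2, 10, 40, 0, 0, 0], [3, 30, 10, 0, 0, 0], [3, 32, 0, 0, 0, 0], [3, 32, 0, 0, 0, 0]]}}

```text
t: 22.88
eef_pos: [0.4406, -0.1117, 0.4108]
ee_rot: [-3.138, 0.001, -1.663]
force: [-0.0, 0.2, -2.4]
width: 0.0547
```

Emit:
{"fn": "move_arm", "kwargs": {"deltas": [[3, 32, 0, 0, 0, 0], [3, 32, 0, 0, 0, 0], [3, 32, 0, 0, 0, 0], [3, 32, 0, 0, 0, 0], [3, 32, 0, 0, 0, 0]]}}

```text
t: 23.3
eef_pos: [0.4555, 0.049, 0.4096]
ee_rot: [-3.141, 0.001, -1.661]
force: [1.3, -1.7, -1.6]
width: 0.0548
```

Emit:
{"fn": "move_arm", "kwargs": {"deltas": [[3, 32, 0, 0, 0, 0], [3, 33, 0, 0, 0, 0], [3, 33, 0, 0, 0, 0], [2, 34, 0, 0, 0, 0], [0, 0, -20, 0, 0, 0]]}}

```text
t: 23.72
eef_pos: [0.4686, 0.1846, 0.3925]
ee_rot: [-3.136, 0.005, -1.658]
force: [0.9, 0.1, -1.0]
width: 0.0546
```

```bash
python3 - <<'E'
from h import *
s=arm.get_state();print(s["t"],s["eef_pos"].round(4),s["ee_rot"].round(4),s["force"].round(1),s["width"])
for j in jars():print(j, onz("top",j[0],.132)[:2].round(3))
E
```

```text
23.7167 [0.4686 0.1846 0.3925] [-3.1355  0.005  -1.6576] [ 0.9  0.1 -1. ] 0.05458071125411916
(array([218.9, 193.6]), np.int32(188), array([0.6059, 0.2535])) [0.6   0.242]
(array([248.3, 198.7]), np.int32(222), array([0.5923, 0.1719])) [0.587 0.164]
(array([628.3, 249.4]), np.int32(1577), array([ 0.4582, -0.8833])) [ 0.459 -0.847]
```

Lower to contact, expected at TCP z of about 0.281.

Emit:
{"fn": "move_arm", "kwargs": {"deltas": [[0, -1, -30, 0, 0, 0], [0, -1, -30, 0, 0, 0], [0, -1, -28, 0, 0, 0], [0, 0, -10, 0, 0, 0], [0, 0, 0, 0, 0, 0]]}}

```text
t: 24.18
eef_pos: [0.4663, 0.1756, 0.2893]
ee_rot: [3.138, -0.004, -1.662]
force: [-0.2, -0.2, -0.8]
width: 0.0548
```

Emit:
{"fn": "move_arm", "kwargs": {"deltas": [[0, 0, -3, 0, 0, 0], [0, 0, -2, 0, 0, 0], [0, 0, -1, 0, 0, 0], [0, 0, 0, 0, 0, 0], [0, 0, 0, 0, 0, 0]]}}

```text
t: 24.6
eef_pos: [0.4672, 0.1766, 0.2862]
ee_rot: [-3.141, 0.001, -1.661]
force: [-0.1, 0.6, -2.5]
width: 0.0546
```

Emit:
{"fn": "move_arm", "kwargs": {"deltas": [[0, 0, -2, 0, 0, 0], [0, 0, -2, 0, 0, 0], [0, 0, -1, 0, 0, 0], [0, 0, 0, 0, 0, 0], [0, 0, 0, 0, 0, 0]]}}

```text
t: 25.02
eef_pos: [0.4671, 0.1767, 0.2806]
ee_rot: [-3.141, 0.0, -1.661]
force: [-2.0, 0.8, 3.3]
width: 0.0542
```

Emit:
{"fn": "move_arm", "kwargs": {"deltas": [[0, 0, -1, 0, 0, 0], [0, 0, 0, 0, 0, 0], [0, 0, 0, 0, 0, 0], [0, 0, 0, 0, 0, 0], [0, 0, 0, 0, 0, 0]]}}

```text
t: 25.43
eef_pos: [0.4671, 0.1769, 0.2804]
ee_rot: [-3.141, 0.001, -1.661]
force: [-6.0, 2.3, 11.4]
width: 0.0546
```

Emit:
{"fn": "move_arm", "kwargs": {"deltas": [[0, 0, 1, 0, 0, 0], [0, 0, 0, 0, 0, 0], [0, 0, 0, 0, 0, 0], [0, 0, 0, 0, 0, 0], [0, 0, 0, 0, 0, 0]], "claw": 62}}

```text
t: 25.85
eef_pos: [0.4671, 0.1764, 0.2801]
ee_rot: [3.141, -0.0, -1.661]
force: [0.1, -0.1, 0.0]
width: 0.066
```

Emit:
{"fn": "move_arm", "kwargs": {"deltas": [[0, 0, 10, 0, 0, 0], [0, 0, 25, 0, 0, 0], [0, 0, 30, 0, 0, 0], [0, 0, 30, 0, 0, 0], [0, 0, 30, 0, 0, 0]]}}

```text
t: 26.27
eef_pos: [0.4668, 0.1762, 0.4074]
ee_rot: [-3.141, -0.0, -1.661]
force: [1.1, 0.4, -0.9]
width: 0.0662
```

Emit:
{"fn": "move_arm", "kwargs": {"deltas": [[2, -27, 0, 0, 0, 0], [2, -27, 0, 0, 0, -4], [2, -27, 0, 0, 0, -4], [2, -27, 0, 0, 0, -4], [2, -27, 0, 0, 0, -4]], "claw": 150}}

```text
t: 26.68
eef_pos: [0.4768, 0.0402, 0.4062]
ee_rot: [-3.141, 0.001, -1.943]
force: [0.6, -0.4, -0.7]
width: 0.0391
```

Emit:
{"fn": "move_arm", "kwargs": {"deltas": [[2, -27, 0, 0, 0, -4], [2, -27, 0, 0, 0, -4], [2, -27, 0, 0, 0, -4], [2, -27, 0, 0, 0, -4], [2, -27, 0, 0, 0, -4]]}}

```text
t: 27.1
eef_pos: [0.4868, -0.095, 0.4062]
ee_rot: [-3.141, 0.001, -2.293]
force: [0.1, 0.3, 0.4]
width: 0.0359
```

Emit:
{"fn": "move_arm", "kwargs": {"deltas": [[2, -27, 0, 0, 0, -4], [2, -27, 0, 0, 0, -4], [2, -27, 0, 0, 0, -4], [2, -27, 0, 0, 0, -4], [2, -27, 0, 0, 0, -4]]}}

```text
t: 27.52
eef_pos: [0.4968, -0.23, 0.4061]
ee_rot: [-3.141, 0.0, -2.642]
force: [0.7, 0.5, -0.1]
width: 0.0364
```

Emit:
{"fn": "move_arm", "kwargs": {"deltas": [[2, -27, 0, 0, 0, -4], [2, -27, 0, 0, 0, -4], [2, -27, 0, 0, 0, -4], [2, -27, 0, 0, 0, -4], [4, -35, 0, 0, 0, -7]]}}

```text
t: 27.93
eef_pos: [0.5087, -0.3723, 0.4063]
ee_rot: [-3.142, 0.001, -3.042]
force: [1.8, -0.3, 0.7]
width: 0.0357
```

```bash
python3 - <<'E'
from h import *
s=arm.get_state();print(s["t"],s["eef_pos"].round(4),s["ee_rot"].round(4),s["q"].round(2),s["force"].round(1),s["width"])
for j in jars():print(j, onz("top",j[0],.132)[:2].round(3))
E
```

```text
27.9333 [ 0.5087 -0.3723  0.4063] [-3.1415e+00  5.0000e-04 -3.0422e+00] [-0.32  0.28 -0.09 -0.   -1.2  -1.15] [ 1.8 -0.3  0.7] 0.03574464761596848
(array([218.9, 197.3]), np.int32(323), array([0.5953, 0.2534])) [0.59  0.242]
(array([246.6, 201. ]), np.int32(338), array([0.5856, 0.1764])) [0.581 0.169]
(array([628.2, 249.4]), np.int32(1578), array([ 0.4582, -0.8833])) [ 0.459 -0.847]
(array([215.1, 241.7]), np.int32(343), array([0.4733, 0.2607])) [0.473 0.249]
(array([242.8, 244.5]), np.int32(347), array([0.4662, 0.1845])) [0.467 0.176]
```

Emit:
{"fn": "move_arm", "kwargs": {"deltas": [[0, 1, -30, 0, 0, 0], [0, 0, -30, 0, 0, 0], [0, 0, -30, 0, 0, 0], [0, 0, -25, 0, 0, 0], [0, 0, -7, 0, 0, 0]]}}

```text
t: 28.4
eef_pos: [0.5077, -0.37, 0.2795]
ee_rot: [3.138, -0.005, -3.041]
force: [-1.1, 0.5, -0.6]
width: 0.0358
```

Emit:
{"fn": "move_arm", "kwargs": {"deltas": [[0, 0, 0, 0, 0, 0], [0, 0, 0, 0, 0, 0], [0, 0, 0, 0, 0, 0], [0, 0, 0, 0, 0, 0], [0, 0, 0, 0, 0, 0]], "claw": 255, "squeeze": 60}}

```text
t: 28.82
eef_pos: [0.5095, -0.3705, 0.2852]
ee_rot: [-3.141, 0.003, -3.04]
force: [-0.2, 6.3, 8.5]
width: 0.0098
```

Emit:
{"fn": "move_arm", "kwargs": {"deltas": [[0, 0, 0, 0, 0, 0], [0, 0, 0, 0, 0, 0], [0, 0, 0, 0, 0, 0], [0, 0, 0, 0, 0, 0], [0, 0, 0, 0, 0, 0]]}}

```text
t: 29.23
eef_pos: [0.5095, -0.3703, 0.2852]
ee_rot: [-3.141, 0.003, -3.041]
force: [0.8, 4.9, 5.9]
width: 0.0099
```

Emit:
{"fn": "move_arm", "kwargs": {"deltas": [[0, 0, 10, 0, 0, 0], [0, 0, 15, 0, 0, 0], [0, 0, 20, 0, 0, 0], [0, 0, 20, 0, 0, 0], [0, 0, 20, 0, 0, 0]]}}

```text
t: 29.65
eef_pos: [0.5087, -0.3704, 0.3696]
ee_rot: [3.141, -0.001, -3.04]
force: [0.6, -0.5, -3.9]
width: 0.0099
```

```bash
python3 - <<'E'
from h import *;from ov import *
s=arm.get_state();e=s["eef_pos"];print(s["t"],e.round(4),s["ee_rot"].round(4),s["force"].round(1),s["moment"].round(2),s["width"])
D=[.5092+0*e[0],-.3715,1.6667]
dz=e[2]-.284
print("knuckle pred",[ [proj(c,np.r_[D[:2],.0745+dz]+rz(D[2])@np.array((0,-.15,q))).round(1).tolist() for q in(-.0345,.0375)] for c in("top","side")])
save([draw("top",seg(D,.0745+dz,dor()),(415,165,475,295),"",4),draw("side",seg(D,.0745+dz,dor()),(260,80,370,200),"",4)],"d")
E
```

```text
29.65 [ 0.5087 -0.3704  0.3696] [ 3.1412e+00 -6.0000e-04 -3.0399e+00] [ 0.6 -0.5 -3.9] [-0.04 -0.08 -0.07] 0.009866233729447074
knuckle pred [[[444.2, 173.8], [452.5, 169.4]], [[276.1, 162.2], [274.7, 145.2]]]
```

View pics/d.png

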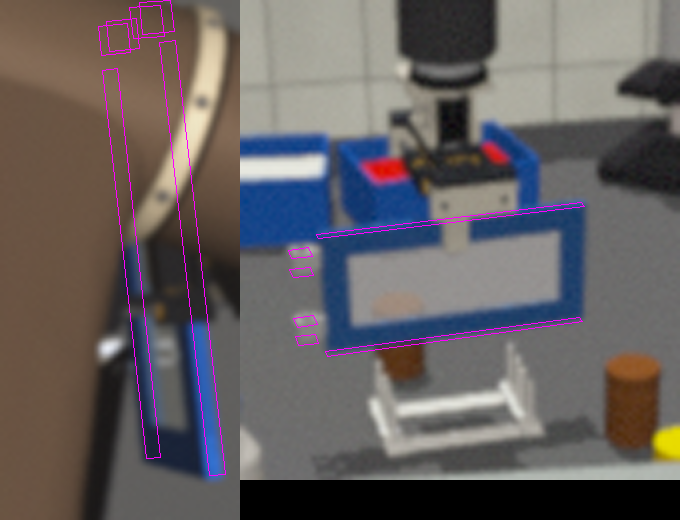

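```bash
python3 - <<'E'
from h import *
print(onz("top",(268.82,169.92),.128),onz("side",(285.44,232.56),.122),onz("side",(286.78,251.9),.050))
S=np.array([.5277,.2138,.05]);print("model",S+rz(1.486)@np.array([-.091,-.15,0]))
ob=[("top",np.array([0,0,.128]),(268.82,169.92)),("side",np.array([0,0,.122]),(285.44,232.56)),("side",np.array([0,0,.050]),(286.78,251.9))]
print(fit([(c,l,p) for c,l,p in ob],[.67,.11,0],0))
E
```

```text
[0.66509655 0.11156247 0.128     ] [0.66584155 0.11000686 0.122     ] [0.66632712 0.11151214 0.05      ]
model [0.66945382 0.11042276 0.05      ]
(array([0.66571144, 0.11127394, 0.        ]), array([[ 0.11196321, -0.22757566],
       [ 0.08375287,  0.2430637 ],
       [ 0.19286558, -0.07110957]]))
```

Emit:
{"fn": "move_arm", "kwargs": {"deltas": [[0, 0, 10, 0, 0, 2], [0, 0, 10, 0, 0, 4], [0, 0, 0, 0, 0, 5], [0, 0, 0, 0, 0, 5], [0, 0, 0, 0, 0, 5]]}}

```text
t: 30.17
eef_pos: [0.5086, -0.3703, 0.3876]
ee_rot: [3.14, -0.001, -2.669]
force: [0.0, -0.7, -4.2]
width: 0.0096
```

Emit:
{"fn": "move_arm", "kwargs": {"deltas": [[0, 0, 0, 0, 0, 5], [0, 0, 0, 0, 0, 5], [0, 0, 0, 0, 0, 5], [0, 0, 0, 0, 0, 5], [0, 0, 0, 0, 0, 5]]}}

```text
t: 30.58
eef_pos: [0.5086, -0.3703, 0.3873]
ee_rot: [3.14, -0.0, -2.233]
force: [-0.4, 0.4, -3.8]
width: 0.0093
```

Emit:
{"fn": "move_arm", "kwargs": {"deltas": [[5, 12, 0, 0, 0, 5], [7, 16, 0, 0, 0, 5], [7, 16, 0, 0, 0, 5], [7, 16, 0, 0, 0, 3.3], [7, 16, 0, 0, 0, 0]]}}

```text
t: 31.0
eef_pos: [0.5418, -0.2937, 0.3874]
ee_rot: [3.14, 0.0, -1.914]
force: [0.8, -1.2, -4.7]
width: 0.0095
```

Emit:
{"fn": "move_arm", "kwargs": {"deltas": [[7, 17, 0, 0, 0, 0], [7, 17, 0, 0, 0, 0], [7, 17, 0, 0, 0, 0], [7, 17, 0, 0, 0, 0], [7, 17, 0, 0, 0, 0]]}}

```text
t: 31.42
eef_pos: [0.5768, -0.2086, 0.3874]
ee_rot: [3.14, -0.0, -1.918]
force: [0.1, 0.2, -4.5]
width: 0.0095
```

Emit:
{"fn": "move_arm", "kwargs": {"deltas": [[7, 18, 0, 0, 0, 0], [7, 18, -17, 0, 0, 0], [6, 18, -17, 0, 0, 0], [5, 16, -17, 0, 0, 0], [4, 10, -14, 0, 0, 0]]}}

```text
t: 31.83
eef_pos: [0.6056, -0.128, 0.3213]
ee_rot: [3.139, -0.0, -1.917]
force: [-0.7, -0.1, -4.3]
width: 0.0098
```

```bash
cat > dv.py <<'E'
from h import *;from ov import *
def dv(name,b1,b2,k1=4,k2=4):
    s=arm.get_state();e=s["eef_pos"];th=s["ee_rot"][2]-np.pi/2
    print(s["t"],e.round(4),s["ee_rot"].round(4),s["force"].round(1),s["moment"].round(2),s["width"])
    D=[e[0],e[1],th];z=.0745+e[2]-.2852
    kn=np.r_[e[:2],z-.0445]+rz(th)@np.array((0,-.15,0));print("bore",kn.round(4),"to pin (mm)",((np.array([.6657,.1113,.04])-kn)*1000).round(1))
    pins=[(np.array([.6657,.1113,q]),np.array([.6657,.1113,q+.018])) for q in(.04,.112)]
    g=seg(D,z,dor())+pins;save([draw("top",g,b1,"",k1),draw("side",g,b2,"",k2)],name)
E
python3 -c "
from dv import *
dv('e',(250,150,350,280),(265,160,345,290))"
```

```text
31.8333 [ 0.6056 -0.128   0.3213] [ 3.1395e+00 -1.0000e-04 -1.9174e+00] [-0.7 -0.1 -4.3] [-0.04  0.16 -0.01] 0.009800065228836207
bore [0.6566 0.0131 0.0661] to pin (mm) [  9.1  98.2 -26.1]
```

View pics/e.png

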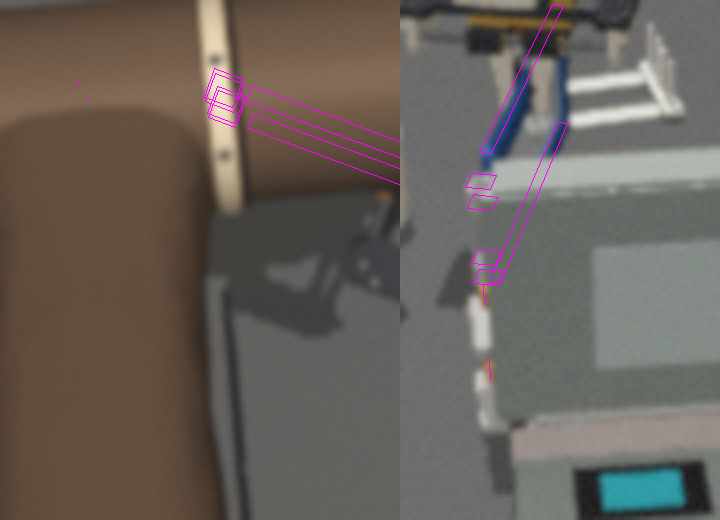

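Emit:
{"fn": "move_arm", "kwargs": {"deltas": [[2, 15, 0, 0, 0, 0], [2, 20, 0, 0, 0, 0], [2, 20, 0, 0, 0, 0], [1, 15, 0, 0, 0, 0], [1, 10, 0, 0, 0, 0]]}}

```text
t: 32.35
eef_pos: [0.6141, -0.0484, 0.3239]
ee_rot: [-3.141, 0.0, -1.917]
force: [0.3, 0.0, -3.4]
width: 0.0094
```

Emit:
{"fn": "move_arm", "kwargs": {"deltas": [[0.7, 9, 0, 0, 0, 0], [0.4, 6, 0, 0, 0, 0], [0.3, 4, 0, 0, 0, 0], [0, 0, 0, 0, 0, 0], [0, 0, 0, 0, 0, 0]]}}

```text
t: 32.77
eef_pos: [0.6154, -0.0308, 0.3233]
ee_rot: [3.141, -0.0, -1.918]
force: [-1.1, -1.2, -3.9]
width: 0.0094
```

```bash
python3 -c "
from dv import *
dv('f',(250,150,350,280),(265,170,325,280),1,7)
v=cv2.imread('pics/f.png');cv2.imwrite('pics/f.png',v[:600,100:])
im=cv2.imread('pics/f.png');print(im.shape)
cv2.imwrite('pics/f0.png',cv2.resize(arm.grab_frame('side')[170:270,265:325,::-1],None,fx=6,fy=6,interpolation=cv2.INTER_CUBIC))"
```

```text
32.7667 [ 0.6154 -0.0308  0.3233] [ 3.1415e+00 -2.0000e-04 -1.9178e+00] [-1.1 -1.2 -3.9] [-0.    0.08  0.  ] 0.009352095248661768
bore [0.6664 0.1103 0.0681] to pin (mm) [ -0.7   1.  -28.1]
(600, 420, 3)
```

View pics/f0.png

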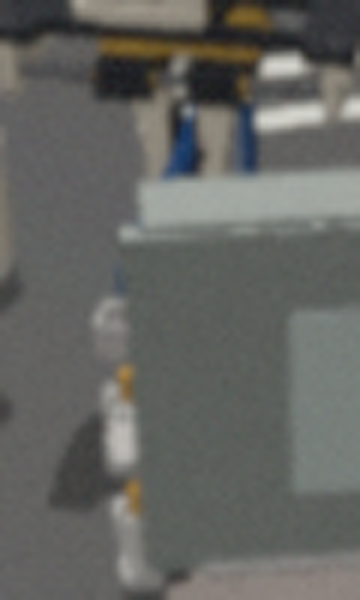

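Upper knuckle at crop (110,325) sits right above the upper pin (125,380), so the x alignment looks right. I'll lower gently and watch the force.

Emit:
{"fn": "move_arm", "kwargs": {"deltas": [[-0.4, 0.8, -2, 0, 0, 0], [0, 0, -3, 0, 0, 0], [0, 0, -3, 0, 0, 0], [0, 0, 0, 0, 0, 0], [0, 0, 0, 0, 0, 0]]}}

```text
t: 33.33
eef_pos: [0.6149, -0.0298, 0.3149]
ee_rot: [3.141, -0.0, -1.918]
force: [-0.1, -0.1, -3.6]
width: 0.0096
```

Emit:
{"fn": "move_arm", "kwargs": {"deltas": [[0, 0, -1.5, 0, 0, 0], [0, 0, -1.5, 0, 0, 0], [0, 0, -1.5, 0, 0, 0], [0, 0, 0, 0, 0, 0], [0, 0, 0, 0, 0, 0]]}}

```text
t: 33.75
eef_pos: [0.615, -0.0297, 0.3107]
ee_rot: [3.141, -0.0, -1.918]
force: [-0.2, -0.4, -3.6]
width: 0.0096
```

Emit:
{"fn": "move_arm", "kwargs": {"deltas": [[0, 0, -1, 0, 0, 0], [0, 0, -1, 0, 0, 0], [0, 0, -1, 0, 0, 0], [0, 0, 0, 0, 0, 0], [0, 0, 0, 0, 0, 0]]}}

```text
t: 34.17
eef_pos: [0.6152, -0.0296, 0.3078]
ee_rot: [-3.141, 0.0, -1.918]
force: [1.3, 1.1, -4.0]
width: 0.0094
```

Emit:
{"fn": "move_arm", "kwargs": {"deltas": [[0, 0, -1.5, 0, 0, 0], [0, 0, -1.5, 0, 0, 0], [0, 0, -1.5, 0, 0, 0], [0, 0, 0, 0, 0, 0], [0, 0, 0, 0, 0, 0]]}}

```text
t: 34.58
eef_pos: [0.6151, -0.0296, 0.3032]
ee_rot: [-3.142, 0.0, -1.918]
force: [1.0, 2.1, -3.5]
width: 0.0097
```

Emit:
{"fn": "move_arm", "kwargs": {"deltas": [[0, 0, -1.5, 0, 0, 0], [0, 0, -1.5, 0, 0, 0], [0, 0, -1.5, 0, 0, 0], [0, 0, 0, 0, 0, 0], [0, 0, 0, 0, 0, 0]]}}

```text
t: 35.0
eef_pos: [0.6151, -0.0296, 0.2987]
ee_rot: [-3.141, 0.0, -1.918]
force: [2.3, 3.2, -2.5]
width: 0.0095
```

Emit:
{"fn": "move_arm", "kwargs": {"deltas": [[0, 0, -1, 0, 0, 0], [0, 0, -1, 0, 0, 0], [0, 0, -0.5, 0, 0, 0], [0, 0, 0, 0, 0, 0], [0, 0, 0, 0, 0, 0]]}}

```text
t: 35.42
eef_pos: [0.6151, -0.0296, 0.2963]
ee_rot: [-3.141, 0.0, -1.918]
force: [1.3, 4.7, -2.8]
width: 0.0095
```

Emit:
{"fn": "move_arm", "kwargs": {"deltas": [[0.3, 1, 0, 0, 0, 0], [0, 0, 0, 0, 0, 0], [0, 0, -0.5, 0, 0, 0], [0, 0, -0.5, 0, 0, 0], [0, 0, 0, 0, 0, 0]]}}

```text
t: 35.83
eef_pos: [0.6151, -0.0291, 0.2952]
ee_rot: [3.141, -0.001, -1.918]
force: [-0.5, 0.0, -1.5]
width: 0.0096
```

Emit:
{"fn": "move_arm", "kwargs": {"deltas": [[0, 0, -0.5, 0, 0, 0], [0, 0, -0.5, 0, 0, 0], [0, 0, 0, 0, 0, 0], [0, 0, 0, 0, 0, 0], [0, 0, 0, 0, 0, 0]]}}

```text
t: 36.25
eef_pos: [0.6154, -0.0289, 0.2946]
ee_rot: [-3.141, -0.0, -1.918]
force: [-1.7, -3.1, 1.9]
width: 0.0095
```

```bash
python3 - <<'E'
import numpy as np
A=np.array([.6663,.1117]);th=np.r_[2.7944-np.deg2rad(3)*np.arange(0,25),1.51]
C=np.array([A-.15*np.array([np.sin(t),-np.cos(t)]) for t in th])*1000
C[0]=[615.2,-29.0]
p=C[0].copy()
for i in range(1,26):
    d=np.round(C[i]-p,1);p=p+d;print([*d.tolist(),round(np.rad2deg(th[i]-th[i-1]),1)],end="\n" if i%5==0 else " ")
E
```

```text
[-7.3, 2.5, np.float64(-3.0)] [-7.1, 3.3, np.float64(-3.0)] [-7.0, 3.6, np.float64(-3.0)] [-6.7, 3.9, np.float64(-3.0)] [-6.6, 4.4, np.float64(-3.0)]
[-6.3, 4.6, np.float64(-3.0)] [-6.1, 5.0, np.float64(-3.0)] [-5.8, 5.3, np.float64(-3.0)] [-5.5, 5.6, np.float64(-3.0)] [-5.2, 5.9, np.float64(-3.0)]
[-4.9, 6.1, np.float64(-3.0)] [-4.6, 6.4, np.float64(-3.0)] [-4.2, 6.6, np.float64(-3.0)] [-3.9, 6.8, np.float64(-3.0)] [-3.5, 7.1, np.float64(-3.0)]
[-3.2, 7.1, np.float64(-3.0)] [-2.7, 7.4, np.float64(-3.0)] [-2.4, 7.5, np.float64(-3.0)] [-2.0, 7.6, np.float64(-3.0)] [-1.6, 7.7, np.float64(-3.0)]
[-1.1, 7.7, np.float64(-3.0)] [-0.8, 7.9, np.float64(-3.0)] [-0.4, 7.8, np.float64(-3.0)] [0.1, 7.9, np.float64(-3.0)] [0.2, 4.1, np.float64(-1.6)]
```

Emit:
{"fn": "move_arm", "kwargs": {"deltas": [[-7.3, 2.5, 0.5, 0, 0, -3], [-7.1, 3.3, 0, 0, 0, -3], [-7.0, 3.6, 0, 0, 0, -3], [-6.7, 3.9, 0, 0, 0, -3], [-6.6, 4.4, 0, 0, 0, -3]]}}

```text
t: 36.67
eef_pos: [0.5807, -0.0105, 0.2948]
ee_rot: [-3.141, 0.001, -2.182]
force: [0.8, 0.1, -1.1]
width: 0.0098
```

Emit:
{"fn": "move_arm", "kwargs": {"deltas": [[-6.3, 4.6, 0, 0, 0, -3], [-6.1, 5.0, 0, 0, 0, -3], [-5.8, 5.3, 0, 0, 0, -3], [-5.5, 5.6, 0, 0, 0, -3], [-5.2, 5.9, 0, 0, 0, -3]]}}

```text
t: 37.08
eef_pos: [0.5519, 0.016, 0.2948]
ee_rot: [-3.141, 0.002, -2.444]
force: [1.0, -1.2, -2.3]
width: 0.0096
```

Emit:
{"fn": "move_arm", "kwargs": {"deltas": [[-4.9, 6.1, 0, 0, 0, -3], [-4.6, 6.4, 0, 0, 0, -3], [-4.2, 6.6, 0, 0, 0, -3], [-3.9, 6.8, 0, 0, 0, -3], [-3.5, 7.1, 0, 0, 0, -3]]}}

```text
t: 37.5
eef_pos: [0.5308, 0.049, 0.2948]
ee_rot: [3.141, 0.001, -2.706]
force: [0.3, -0.8, -1.8]
width: 0.0098
```

Emit:
{"fn": "move_arm", "kwargs": {"deltas": [[-3.2, 7.1, 0, 0, 0, -3], [-2.7, 7.4, 0, 0, 0, -3], [-2.4, 7.5, 0, 0, 0, -3], [-2.0, 7.6, 0, 0, 0, -3], [-1.6, 7.7, 0, 0, 0, -3]]}}

```text
t: 37.92
eef_pos: [0.5189, 0.0864, 0.2949]
ee_rot: [3.141, 0.001, -2.968]
force: [1.0, 0.2, -2.2]
width: 0.0092
```

Emit:
{"fn": "move_arm", "kwargs": {"deltas": [[-1.1, 7.7, 0, 0, 0, -3], [-0.8, 7.9, 0, 0, 0, -3], [-0.4, 7.8, 0, 0, 0, -3], [0, 0, 0, 0, 0, 0], [0, 0, 0, 0, 0, 0]]}}

```text
t: 38.33
eef_pos: [0.5166, 0.1095, 0.2948]
ee_rot: [3.141, 0.001, -3.12]
force: [-0.2, 0.3, -1.1]
width: 0.0098
```

```bash
python3 -c "
from dv import *
dv('g',(185,150,285,285),(265,190,325,280),4,5)"
```

```text
38.3333 [0.5166 0.1095 0.2948] [ 3.1413e+00  6.0000e-04 -3.1196e+00] [-0.2  0.3 -1.1] [-0.29 -0.63 -0.05] 0.009754075264136656
bore [0.6666 0.1128 0.0396] to pin (mm) [-0.9 -1.5  0.4]
```

View pics/g.png

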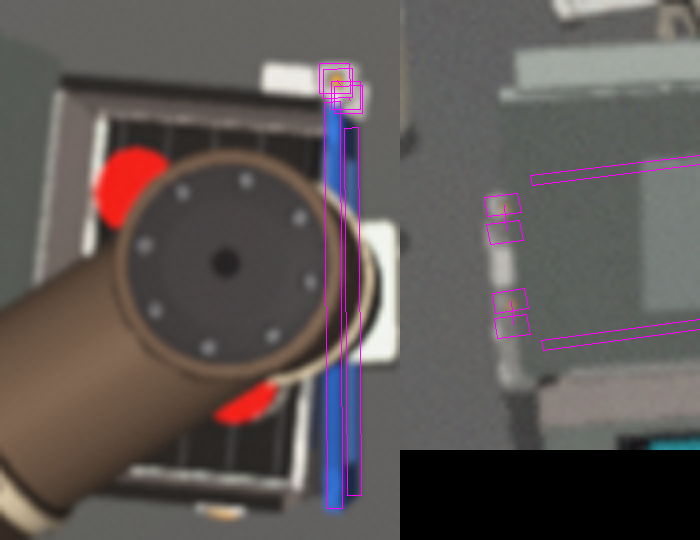

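Both knuckles are on the pins, with brass visible in the bore at crop (337,80), and the door is nearly shut. Closing the last 6°.

Emit:
{"fn": "move_arm", "kwargs": {"deltas": [[0.1, 3.5, 0, 0, 0, -1.3], [0.2, 3.5, 0, 0, 0, -1.3], [0.2, 3.5, 0, 0, 0, -1.3], [0.2, 2.6, 0, 0, 0, -1], [0, 0, 0, 0, 0, 0]]}}

```text
t: 38.85
eef_pos: [0.5173, 0.1222, 0.2948]
ee_rot: [3.141, 0.0, 3.075]
force: [1.4, -0.8, -1.1]
width: 0.0097
```

Emit:
{"fn": "move_arm", "kwargs": {"deltas": [[0.2, 1.6, 0, 0, 0, -0.6], [0.2, 1.6, 0, 0, 0, -0.6], [0, 0, 0, 0, 0, 0], [0, 0, 0, 0, 0, 0], [0, 0, 0, 0, 0, 0]]}}

```text
t: 39.27
eef_pos: [0.5175, 0.1241, 0.2948]
ee_rot: [-3.139, -0.0, 3.056]
force: [1.8, -7.8, -0.2]
width: 0.0099
```

The door reads shut: contact at −7.8 N, door yaw 1.485 against the shaker's 1.486. Release and lift.

Emit:
{"fn": "move_arm", "kwargs": {"deltas": [[0, -0.5, 0, 0, 0, 0], [0, 0, 0, 0, 0, 0], [0, 0, 0, 0, 0, 0], [0, 0, 0, 0, 0, 0], [0, 0, 0, 0, 0, 0]], "claw": 190}}

```text
t: 39.68
eef_pos: [0.5175, 0.125, 0.2948]
ee_rot: [3.141, -0.0, 3.055]
force: [-1.0, -0.2, -0.6]
width: 0.0224
```

Emit:
{"fn": "move_arm", "kwargs": {"deltas": [[0, 0, 5, 0, 0, 0], [0, 0, 10, 0, 0, 0], [0, 0, 20, 0, 0, 0], [0, 0, 30, 0, 0, 0], [0, 0, 30, 0, 0, 0]]}}

```text
t: 40.1
eef_pos: [0.5173, 0.1247, 0.3914]
ee_rot: [-3.141, -0.001, 3.055]
force: [0.2, 1.0, 0.6]
width: 0.0224
```

Emit:
{"fn": "move_arm", "kwargs": {"deltas": [[0, 0, 35, 0, 0, 6], [0, 0, 35, 0, 0, 6], [0, 0, 35, 0, 0, 6], [0, 0, 35, 0, 0, 6], [0, 0, 25, 0, 0, 6]], "claw": 255}}

```text
t: 40.52
eef_pos: [0.517, 0.1243, 0.5597]
ee_rot: [-3.141, 0.005, -2.7]
force: [1.0, -0.0, -0.0]
width: 0.0007
```

Emit:
{"fn": "move_arm", "kwargs": {"deltas": [[0, 0, 0, 0, 0, 6], [0, 0, 0, 0, 0, 6], [0, 0, 0, 0, 0, 6], [0, 0, 0, 0, 0, 6], [0, 0, 0, 0, 0, 6]]}}

```text
t: 40.93
eef_pos: [0.5171, 0.1246, 0.556]
ee_rot: [-3.141, 0.001, -2.176]
force: [-0.5, -0.2, -0.7]
width: 0.0005
```

Emit:
{"fn": "move_arm", "kwargs": {"deltas": [[2, 20, 0, 0, 0, 6], [2, 25, 0, 0, 0, 6], [2, 25, 0, 0, 0, 6], [2, 25, 0, 0, 0, 6], [2, 25, 0, 0, 0, 5.5]]}}

```text
t: 41.35
eef_pos: [0.5272, 0.2456, 0.5562]
ee_rot: [-3.141, 0.001, -1.661]
force: [0.7, -0.3, -0.6]
width: 0.0003
```

```bash
python3 - <<'E'
from h import *;from ov import *
s=arm.get_state();print(s["t"],s["eef_pos"].round(4),s["ee_rot"].round(4),s["q"].round(2),s["force"].round(1),s["width"])
for j in jars():print(j)
save([draw("top",[],(140,150,290,290),"",3),draw("side",[],(260,170,385,300),"",2.7)],"i")
for n in("lid_edge","lid_hinge","start_top"):print(n,[(c,[(np.round(o["xy"],1).tolist(),round(float(o["score"]),2)) for o in arm.spot_point(n,c)[:2]]) for c in("top","side")])
E
```

```text
41.35 [0.5272 0.2456 0.5562] [-3.1407e+00  9.0000e-04 -1.6613e+00] [ 0.77  0.14  0.06  0.   -1.49 -0.86] [ 0.7 -0.3 -0.6] 0.0002660112322499508
(array([218.9, 197.3]), np.int32(325), array([0.5954, 0.2534]))
(array([246.6, 201.1]), np.int32(339), array([0.5856, 0.1765]))
(array([628.2, 249.4]), np.int32(1578), array([ 0.4582, -0.8833]))
(array([215.1, 241.7]), np.int32(343), array([0.4733, 0.2607]))
(array([242.8, 244.5]), np.int32(348), array([0.4662, 0.1846]))
lid_edge [('top', []), ('side', [([346.5, 208.0], 0.87)])]
lid_hinge [('top', [([192.5, 221.7], 0.97), ([263.3, 229.1], 0.23)]), ('side', [([344.3, 258.5], 0.79), ([345.7, 209.5], 0.29)])]
start_top [('top', []), ('side', [([367.8, 273.3], 0.53)])]
```

View pics/i.png

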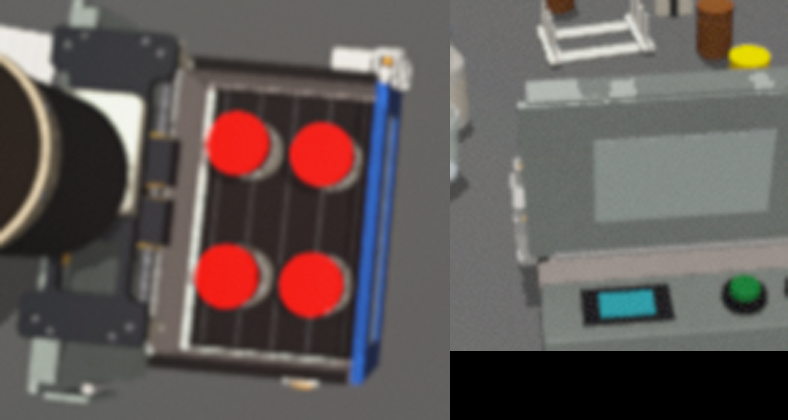

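All four caps are on the platform, the door lies shut along the front at crop (375,230), and the brass pin shows in the knuckle at (387,62). Going over the lid to push it shut from behind.

Emit:
{"fn": "move_arm", "kwargs": {"deltas": [[3, 28, 0, 0, 0, 0], [3, 28, 0, 0, 0, 0], [3, 28, 0, 0, 0, 0], [3, 28, 0, 0, 0, 0], [2, 20, 0, 0, 0, 0]]}}

```text
t: 42.22
eef_pos: [0.5417, 0.3781, 0.5547]
ee_rot: [3.141, 0.0, -1.667]
force: [-0.9, -0.8, -0.5]
width: 0.0003
```

Emit:
{"fn": "move_arm", "kwargs": {"deltas": [[0, 0, 0, 0, 0, 0], [0, 0, -20, 0, 0, 0], [0, 0, -25, 0, 0, 0], [0, 0, -25, 0, 0, 0], [0, 0, -8, 0, 0, 0]]}}

```text
t: 42.63
eef_pos: [0.541, 0.3757, 0.4731]
ee_rot: [3.138, -0.003, -1.668]
force: [0.1, -0.3, -1.4]
width: 0.0003
```

```bash
python3 - <<'E'
from h import *
s=arm.get_state();e=s["eef_pos"];print(s["t"],e.round(4),s["force"].round(1))
R=rz(1.486)
def T(f,r=.155):
    x=.089-r*np.cos(f)+np.sin(f)*(.004+.0095*np.sin(f));z=.104+r*np.sin(f)+np.cos(f)*(.004+.0095*np.sin(f))
    return (np.array([.5277,.2138,.05])+R@np.array([x,0,z])+[0,0,.178])*1000
ph=np.linspace(1.85,.13,30);p=e*1000
for i,f in enumerate(ph):
    d=np.round(T(f)-p,1);p=p+d;print(d.tolist(),end="\n" if i%5==4 else " ")
print(p, "button",[onz("side",(367.9,273.8),z).round(4) for z in(.134,.138)])
E
```

```text
42.6333 [0.541  0.3757 0.4731] [ 0.1 -0.3 -1.4]
[-1.1, -18.1, 4.3] [-0.7, -8.6, 3.0] [-0.8, -8.7, 2.5] [-0.7, -8.9, 1.9] [-0.8, -9.0, 1.5]
[-0.8, -9.2, 0.9] [-0.8, -9.2, 0.4] [-0.8, -9.2, -0.2] [-0.7, -9.3, -0.8] [-0.8, -9.2, -1.3]
[-0.8, -9.2, -1.8] [-0.8, -9.0, -2.5] [-0.7, -9.0, -3.0] [-0.8, -8.7, -3.5] [-0.7, -8.6, -4.1]
[-0.7, -8.3, -4.6] [-0.7, -8.0, -5.2] [-0.6, -7.7, -5.6] [-0.7, -7.4, -6.1] [-0.6, -7.0, -6.6]
[-0.5, -6.6, -7.0] [-0.5, -6.1, -7.5] [-0.5, -5.7, -7.8] [-0.5, -5.2, -8.2] [-0.4, -4.7, -8.4]
[-0.3, -4.1, -8.8] [-0.3, -3.7, -9.1] [-0.3, -3.0, -9.2] [-0.2, -2.5, -9.4] [-0.2, -1.8, -9.6]
[522.23676546 150.03450894 357.29765481] button [array([0.4766, 0.3434, 0.134 ]), array([0.4779, 0.3477, 0.138 ])]
```

Emit:
{"fn": "move_arm", "kwargs": {"deltas": [[-1.1, -18, 0, 0, 0, 0], [-0.7, -8.6, 2, 0, 0, 0], [-0.8, -8.7, 2, 0, 0, 0], [-0.7, -8.9, 2, 0, 0, 0], [-0.8, -9, 1.5, 0, 0, 0]]}}

```text
t: 43.05
eef_pos: [0.5375, 0.3231, 0.4856]
ee_rot: [-3.14, 0.002, -1.667]
force: [0.6, 1.8, -1.2]
width: 0.0005
```

Emit:
{"fn": "move_arm", "kwargs": {"deltas": [[-0.8, -9.2, 1, 0, 0, 0], [-0.8, -9.2, 0.5, 0, 0, 0], [-0.8, -9.2, 0, 0, 0, 0], [-0.7, -9.3, -0.8, 0, 0, 0], [-0.8, -9.2, -1.3, 0, 0, 0]]}}

```text
t: 43.47
eef_pos: [0.5334, 0.2767, 0.4837]
ee_rot: [-3.141, 0.0, -1.666]
force: [0.6, 1.8, -0.7]
width: 0.0003
```

Emit:
{"fn": "move_arm", "kwargs": {"deltas": [[-0.8, -9.2, -1.8, 0, 0, 0], [-0.8, -9, -2.5, 0, 0, 0], [-0.7, -9, -3, 0, 0, 0], [-0.8, -8.7, -3.5, 0, 0, 0], [-0.7, -8.6, -4.1, 0, 0, 0]]}}

```text
t: 43.88
eef_pos: [0.5297, 0.2321, 0.4685]
ee_rot: [-3.141, 0.0, -1.667]
force: [-0.3, 1.8, -1.0]
width: 0.0004
```

Lid is following (1.8 N). Continue.

Emit:
{"fn": "move_arm", "kwargs": {"deltas": [[-0.7, -8.3, -4.6, 0, 0, 0], [-0.7, -8, -5.2, 0, 0, 0], [-0.6, -7.7, -5.6, 0, 0, 0], [-0.7, -7.4, -6.1, 0, 0, 0], [-0.6, -7, -6.6, 0, 0, 0]]}}

```text
t: 44.3
eef_pos: [0.5264, 0.1939, 0.4401]
ee_rot: [-3.142, -0.0, -1.667]
force: [0.0, 2.0, 0.4]
width: 0.0002
```

Emit:
{"fn": "move_arm", "kwargs": {"deltas": [[-0.5, -6.6, -7, 0, 0, 0], [-0.5, -6.1, -7.5, 0, 0, 0], [-0.5, -5.7, -7.8, 0, 0, 0], [-0.5, -5.2, -8.2, 0, 0, 0], [-0.4, -4.7, -8.4, 0, 0, 0]]}}

```text
t: 44.72
eef_pos: [0.524, 0.1658, 0.401]
ee_rot: [3.142, -0.0, -1.667]
force: [0.0, 1.2, 1.2]
width: 0.0002
```

Emit:
{"fn": "move_arm", "kwargs": {"deltas": [[-0.3, -4.1, -8.8, 0, 0, 0], [-0.3, -3.7, -9.1, 0, 0, 0], [-0.3, -3, -9.2, 0, 0, 0], [-0.2, -2.5, -9.4, 0, 0, 0], [0, 0, 0, 0, 0, 0]]}}

```text
t: 45.13
eef_pos: [0.5223, 0.1523, 0.3629]
ee_rot: [3.139, -0.002, -1.667]
force: [-0.4, 0.6, 0.1]
width: 0.0003
```

Emit:
{"fn": "move_arm", "kwargs": {"deltas": [[0, 0, -4, 0, 0, 0], [0, 0, -4, 0, 0, 0], [0, 0, -3, 0, 0, 0], [0, 0, 0, 0, 0, 0], [0, 0, 0, 0, 0, 0]]}}

```text
t: 45.55
eef_pos: [0.5229, 0.1532, 0.3542]
ee_rot: [3.141, -0.0, -1.666]
force: [0.4, 0.2, 0.8]
width: 0.0007
```

Emit:
{"fn": "move_arm", "kwargs": {"deltas": [[0, 0, -2, 0, 0, 0], [0, 0, -2, 0, 0, 0], [0, 0, -2, 0, 0, 0], [0, 0, 0, 0, 0, 0], [0, 0, 0, 0, 0, 0]]}}

```text
t: 45.97
eef_pos: [0.5229, 0.1529, 0.3491]
ee_rot: [-3.141, -0.0, -1.666]
force: [-2.1, -0.4, 6.6]
width: 0.0004
```

Emit:
{"fn": "move_arm", "kwargs": {"deltas": [[0, 0, -1, 0, 0, 0], [0, 0, -1, 0, 0, 0], [0, 0, -1, 0, 0, 0], [0, 0, 0, 0, 0, 0], [0, 0, 0, 0, 0, 0]]}}

```text
t: 46.38
eef_pos: [0.5229, 0.1527, 0.3459]
ee_rot: [-3.141, -0.001, -1.666]
force: [-1.4, -2.6, 5.9]
width: 0.0
```

Emit:
{"fn": "move_arm", "kwargs": {"deltas": [[0, 0, -1, 0, 0, 0], [0, 0, -1, 0, 0, 0], [0, 0, -1, 0, 0, 0], [0, 0, 0, 0, 0, 0], [0, 0, 0, 0, 0, 0]]}}

```text
t: 46.8
eef_pos: [0.5229, 0.1533, 0.3419]
ee_rot: [3.141, 0.0, -1.667]
force: [-0.4, 0.3, 0.9]
width: 0.0002
```

Emit:
{"fn": "move_arm", "kwargs": {"deltas": [[0, 0, -1, 0, 0, 0], [0, 0, -1, 0, 0, 0], [0, 0, -1, 0, 0, 0], [0, 0, 0, 0, 0, 0], [0, 0, 0, 0, 0, 0]]}}

```text
t: 47.22
eef_pos: [0.5229, 0.1531, 0.3391]
ee_rot: [3.141, -0.0, -1.666]
force: [-0.2, -0.1, -0.8]
width: 0.0005
```

Emit:
{"fn": "move_arm", "kwargs": {"deltas": [[0, 0, -1, 0, 0, 0], [0, 0, -1, 0, 0, 0], [0, 0, -0.5, 0, 0, 0], [0, 0, 0, 0, 0, 0], [0, 0, 0, 0, 0, 0]]}}

```text
t: 47.63
eef_pos: [0.5229, 0.1531, 0.3368]
ee_rot: [3.142, -0.0, -1.666]
force: [1.0, -0.6, 0.6]
width: 0.0008
```

Emit:
{"fn": "move_arm", "kwargs": {"deltas": [[0, 0, -0.5, 0, 0, 0], [0, 0, -0.5, 0, 0, 0], [0, 0, 0, 0, 0, 0], [0, 0, 0, 0, 0, 0], [0, 0, 0, 0, 0, 0]]}}

```text
t: 48.05
eef_pos: [0.523, 0.153, 0.3363]
ee_rot: [-3.141, 0.0, -1.666]
force: [-2.0, 0.8, 5.0]
width: 0.0002
```

Emit:
{"fn": "move_arm", "kwargs": {"deltas": [[0, 0, -1, 0, 0, 0], [0, 0, 0, 0, 0, 0], [0, 0, 0, 0, 0, 0], [0, 0, 0, 0, 0, 0], [0, 0, 0, 0, 0, 0]]}}

```text
t: 48.47
eef_pos: [0.5229, 0.1531, 0.3361]
ee_rot: [-3.141, 0.0, -1.666]
force: [-3.9, -0.5, 12.4]
width: 0.0002
```

Emit:
{"fn": "move_arm", "kwargs": {"deltas": [[0, 0, 5, 0, 0, 0], [0, 0, 25, 0, 0, 0], [0, 0, 30, 0, 0, 0], [0, 0, 30, 0, 0, 0], [0, 0, 30, 0, 0, 0]]}}

```text
t: 48.88
eef_pos: [0.5228, 0.153, 0.4559]
ee_rot: [3.141, -0.0, -1.667]
force: [1.2, 0.5, -0.4]
width: 0.0007
```

Emit:
{"fn": "move_arm", "kwargs": {"deltas": [[0, -30, 0, 0, 0, 0], [0, -40, 0, 0, 0, 0], [0, -40, 0, 0, 0, 0], [0, -40, 0, 0, 0, 0], [0, -40, 0, 0, 0, 0]]}}

```text
t: 49.3
eef_pos: [0.5225, -0.0385, 0.4549]
ee_rot: [-3.141, 0.0, -1.666]
force: [1.3, 0.6, 0.6]
width: 0.0007
```

```bash
python3 - <<'E'
from h import *;from ov import *
s=arm.get_state();print(s["t"],s["eef_pos"].round(4),s["force"].round(1))
save([draw("top",[],(140,150,290,290),"",2.8),draw("side",[],(260,200,385,340),"",2.8)],"j")
for c in("top","side"):
    im=arm.grab_frame(c);h=cv2.cvtColor(im,cv2.COLOR_RGB2HSV);m=((abs(h[...,0].astype(int)-70)<15)&(h[...,1]>130)&(h[...,2]>50)).astype(np.uint8)
    n,l,st,ce=cv2.connectedComponentsWithStats(m)
    for i in range(1,n):
        if st[i,4]>15:print(c,ce[i].round(1),st[i].tolist(),[onz(c,ce[i],z).round(4).tolist() for z in(.134,.138)])
E
```

```text
49.3 [ 0.5225 -0.0385  0.4549] [1.3 0.6 0.6]
side [368.8 276.6] [363, 272, 12, 10, 91] [[0.4771, 0.354, 0.134], [0.4784, 0.3582, 0.138]]
```

View pics/j.png

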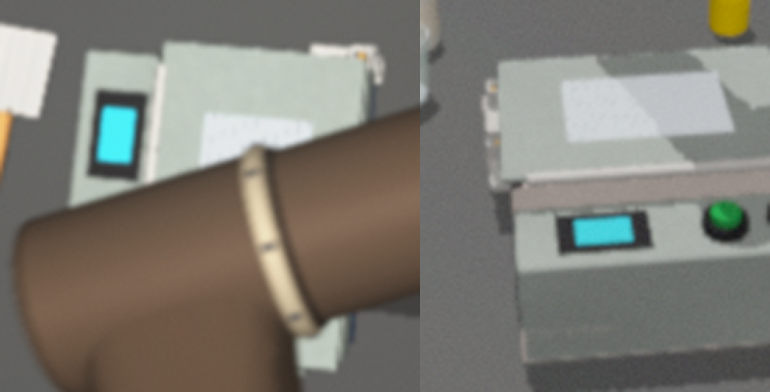

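The lid is flat and shut over the door, and the green button top is at about (369,276) in the side view, roughly (0.478, 0.354). Now the button.

Emit:
{"fn": "move_arm", "kwargs": {"deltas": [[-4, 36, 0, 0, 0, 0], [-4, 40, 0, 0, 0, 0], [-4, 40, 0, 0, 0, 0], [-4, 40, 0, 0, 0, 0], [-4, 40, 0, 0, 0, 0]]}}

```text
t: 49.92
eef_pos: [0.502, 0.162, 0.4549]
ee_rot: [-3.141, 0.0, -1.665]
force: [0.0, 0.8, 0.1]
width: 0.0004
```

Emit:
{"fn": "move_arm", "kwargs": {"deltas": [[-5, 40, 0, 0, 0, 0], [-5, 40, 0, 0, 0, 0], [-5, 40, 0, 0, 0, 0], [-5, 40, 0, 0, 0, 0], [-5, 36, 0, 0, 0, 0]]}}

```text
t: 50.33
eef_pos: [0.4763, 0.3588, 0.4546]
ee_rot: [3.142, 0.0, -1.664]
force: [1.2, -0.4, 0.3]
width: 0.0007
```

Emit:
{"fn": "move_arm", "kwargs": {"deltas": [[0, 0, -30, 0, 0, 0], [0, 0, -35, 0, 0, 0], [0, 0, -35, 0, 0, 0], [0, 0, -15, 0, 0, 0], [0, 0, 0, 0, 0, 0]]}}

```text
t: 50.75
eef_pos: [0.4761, 0.3555, 0.3351]
ee_rot: [3.137, -0.006, -1.665]
force: [0.3, -0.4, 0.4]
width: 0.0004
```

```bash
python3 - <<'E'
from h import *;from ov import *
s=arm.get_state();e=s["eef_pos"];print(s["t"],e.round(4),s["force"].round(1))
tip=e-[0,0,.178];print("tip px",proj("side",tip),"below at .136",proj("side",[e[0],e[1],.136]))
save([draw("side",[(tip,np.array([e[0],e[1],.136]))],(320,220,420,310),"",6)],"k")
E
```

```text
50.75 [0.4761 0.3555 0.3351] [ 0.3 -0.4  0.4]
tip px [369.78725566 269.99168309] below at .136 [369.37043319 276.35569645]
```

View pics/k.png

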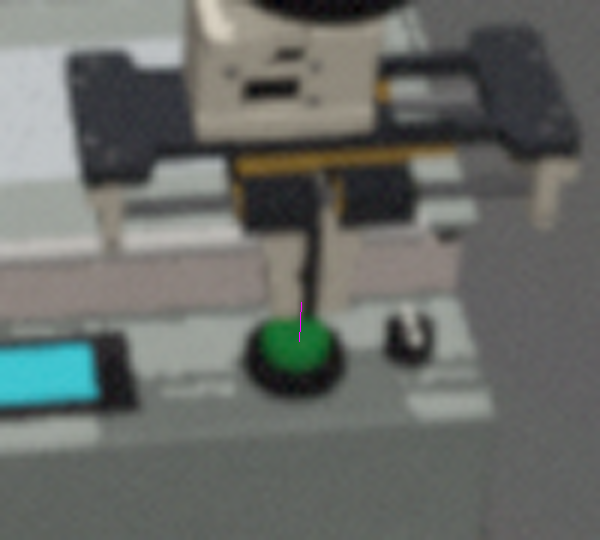

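Tips are right over the button, shown at crop (297,345). Pressing.

Emit:
{"fn": "move_arm", "kwargs": {"deltas": [[0, 0, -5, 0, 0, 0], [0, 0, -5, 0, 0, 0], [0, 0, -4, 0, 0, 0], [0, 0, 0, 0, 0, 0], [0, 0, 0, 0, 0, 0]]}}

```text
t: 51.22
eef_pos: [0.478, 0.355, 0.3263]
ee_rot: [-3.141, 0.001, -1.667]
force: [-0.4, -0.3, -0.4]
width: 0.0004
```

Emit:
{"fn": "move_arm", "kwargs": {"deltas": [[0, 0, -2, 0, 0, 0], [0, 0, -2, 0, 0, 0], [0, 0, -2, 0, 0, 0], [0, 0, 0, 0, 0, 0], [0, 0, 0, 0, 0, 0]]}}

```text
t: 51.63
eef_pos: [0.4782, 0.3552, 0.3202]
ee_rot: [-3.141, 0.001, -1.666]
force: [0.0, 1.0, 4.6]
width: 0.0003
```

Emit:
{"fn": "move_arm", "kwargs": {"deltas": [[0, 0, -1.5, 0, 0, 0], [0, 0, -1.5, 0, 0, 0], [0, 0, 0, 0, 0, 0], [0, 0, 0, 0, 0, 0], [0, 0, 0, 0, 0, 0]]}}

```text
t: 52.05
eef_pos: [0.4781, 0.3552, 0.3183]
ee_rot: [-3.14, 0.001, -1.666]
force: [-2.5, -0.5, 12.5]
width: 0.0002
```

Emit:
{"fn": "move_arm", "kwargs": {"deltas": [[0, 0, -1, 0, 0, 0], [0, 0, 0, 0, 0, 0], [0, 0, 0, 0, 0, 0], [0, 0, 0, 0, 0, 0], [0, 0, 0, 0, 0, 0]]}}

```text
t: 52.47
eef_pos: [0.4781, 0.3552, 0.3181]
ee_rot: [-3.14, 0.001, -1.666]
force: [-4.5, -1.9, 18.4]
width: 0.0002
```

Emit:
{"fn": "move_arm", "kwargs": {"deltas": [[0, 0, 5, 0, 0, 0], [0, 0, 20, 0, 0, 0], [0, 0, 30, 0, 0, 0], [0, 0, 35, 0, 0, 0], [0, 0, 35, 0, 0, 0]]}}

```text
t: 52.88
eef_pos: [0.4775, 0.3547, 0.441]
ee_rot: [3.14, -0.002, -1.667]
force: [0.6, 1.2, 0.4]
width: 0.0
```

Emit:
{"fn": "move_arm", "kwargs": {"deltas": [[-6, -35, 10, 0, 0, 0], [-6, -40, 0, 0, 0, 0], [-6, -40, 0, 0, 0, 0], [-6, -40, 0, 0, 0, 0], [-6, -40, 0, 0, 0, 0]]}}

```text
t: 53.3
eef_pos: [0.4469, 0.1583, 0.4501]
ee_rot: [3.14, -0.0, -1.666]
force: [1.0, -1.0, -0.5]
width: -0.0
```

Emit:
{"fn": "move_arm", "kwargs": {"deltas": [[0, -40, 0, 0, 0, 0], [0, -40, 0, 0, 0, 0], [0, -40, 0, 0, 0, 0], [0, -40, 0, 0, 0, 0], [0, -40, 0, 0, 0, 0]]}}

```text
t: 53.72
eef_pos: [0.4469, -0.0417, 0.4505]
ee_rot: [3.141, 0.0, -1.666]
force: [1.7, 0.3, 0.3]
width: 0.0006
```

Emit:
{"fn": "move_arm", "kwargs": {"deltas": [[0, -40, 0, 0, 0, 0], [0, -40, 0, 0, 0, 0], [0, -40, 0, 0, 0, 0], [0, -40, 0, 0, 0, 0], [0, 0, 0, 0, 0, 0]]}}

```text
t: 54.13
eef_pos: [0.447, -0.205, 0.4497]
ee_rot: [3.139, -0.001, -1.672]
force: [0.6, 1.0, 0.3]
width: 0.0004
```

```bash
python3 - <<'E'
from h import *;from ov import *
s=arm.get_state();e=s["eef_pos"];print(s["t"],e.round(4),s["force"].round(1))
save([draw("top",[],(120,110,400,290),"",1.5),draw("side",[],(230,200,385,390),"",2.4)],"l")
E
```

```text
54.1333 [ 0.447  -0.205   0.4497] [0.6 1.  0.3]
```

View pics/l.png

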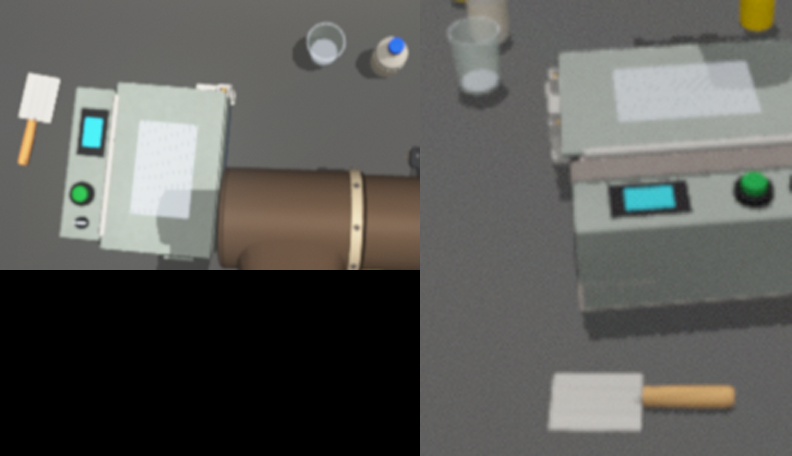

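The lid lies flat over the shut door, the button has sprung back, and the beaker, wash bottle and spatula are where they were. Handing in.

```bash
python3 -c "
from station import arm
print(arm.job_done())"
```

```text
the job is handed in; nothing more can be done
None
```

I did the whole job in the order asked and handed it in at about 54 s of the 208 s allowed; the hand-in reports no verdict.

- **Jars:** All four red-capped jars stand on the platform. The last top view before the lid closed showed all four within about 5 mm of where I set them. I couldn't see them once the lid was down.
- **Door:** It went onto both hinge pins until the knuckles met the brackets, then swung shut until it met the shaker's front (about 8 N). Its angle matched the shaker's to within 0.001 rad. The upper pin was visible in its knuckle afterwards. The lower one was mostly hidden, so I judge it by height and contact force.
- **Lid:** The force rose to about 6.6 N and then fell to zero as it passed the catch. It then rested solidly under 12 N and looks flat in both cameras. I didn't test the catch by lifting the lid.
- **Start button:** I pressed it to its hard stop (18 N with no further travel), and it has sprung back.
- **Bystanders:** The beaker, wash bottle and spatula look undisturbed in the final picture, and the robot ended clear of everything.

No check failed. One reading was off: the network's pin position in the top view missed by about 6 pixels, so I used the pins' brass colour in both cameras, which agreed to within about 1 mm.

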